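# Load the bush carrier under the press punch and lock it

### The arm

A 7-joint arm with a two-finger parallel gripper is mounted at the origin on the work surface. World frame = base frame: x ahead of the robot, y to its left, z up, the work surface at z = 0. Lengths are in m, angles in degrees, forces in N, time in s.
With the tool pointing down it reaches from about 0.425 to 0.875 m from the base axis. Payload 4.7 kg.
Tool frame: the origin (TCP) lies on the centre line of the jaws, within the pads' length; the fingertips stand env.nose_length ahead of it and the grasp point (between the pads) lies 8 mm behind it (env.nose_length is the distance from the TCP to the fingertips, in m); y points along the fingers, z is the direction in which the jaws open and shut, and the axes are right-handed (so a half turn about y gives the same grasp; the last joint's range is limited). The gripper opens to 87 mm and grips with 3 to 60 N. Pads are 19 mm wide; open, the fingers measure 117 mm over their backs; the gripper's body (75 mm by 190 mm) begins 51 mm behind the grasp point.
Start: joints at [0.808, 18.392, -4.016, 83.108, 1.295, 78.541, -3.26], TCP at [0.65, -0, 0.234] pointing down, gripper open.
Joint ranges: [-163.93, 163.93], [-17.29, 119.83], [-79.2, 71.16], [3.27, 140.29], [-89.18, 269.18], [5.43, 117.66], [-154.24, 154.24]. Speed limits (degrees/s): [147.25, 147.25, 180, 180, 180, 180, 180].

### API

Orientations are given as [roll, pitch, yaw] about the fixed x, y, z axes, in that order (R = Rz(yaw) Ry(pitch) Rx(roll)).
In Python, from cell import env, read_camera, camera_info, job, models gives the robot as it stands.
- The arm moves only by the tool move_arm, never from a script. Its argument "moves" is a list of rows, each a list of 6 numbers: the shift along the tool's x, y, z in mm, then the turn, a rotation vector about the tool's x, y, z in degrees. In form: [[x, y, z, ax, ay, az], ...]. A call has 1 to 20 rows; each row is the pose to reach, as a shift and turn from the pose commanded when the call began, along the tool's axes at that moment; what a row does not reach only later rows make up. A row lasts 1/12 s, in which the tool goes at most 41.7 mm and 7.16 degrees, less where a joint would pass 70% of its speed; a pose out of reach is approached as far as the arm can. A call with a gripper value outside its range is refused whole. "claw" is the finger opening in mm, from 0 to 87, set as the call begins (left out, the last holds). The fingers move at their own pace and stop on an object; "newtons" is the grip in N (left out, the last holds). Time passes only in rows, so rows that repeat a pose let the fingers close. It gives the time, the measured TCP pose, the force and the opening at its end, in the units of the state.
- env.get_obs(): the state, without advancing time (a new reading comes with each control period).
- read_camera(name): name is "scene" or "side" or "wrist"; returns (picture, depth): 480x640x3 uint8, red, green, blue; 480x640 float32, m along the optical axis (not along the pixel's ray), 0 where there is no reading.
- camera_info(name): a dict with "fx", "fy", "cx", "cy" (pixels), "R" (3x3) and "t" (3): a world point X has camera coordinates R X + t. Camera axes: x right, y down, z forward; pixel columns grow to the right and rows downward; lengths in m; the calibration is good to about 2 mm. A picture is of the moment at which its call begins: read the wrist's pose just before it. camera_info takes no time and is no camera call; for the wrist camera it gives the pose at the moment of the call.
- job.sign_off(): hands the job in, once; it reports no verdict.
Trained networks look in the newest picture that a camera, given by its name, has taken for a name from the list of things; names that differ only in an ending like _2 or _b are one class to them, and where a whole thing is asked for, a point or a joint stands for the part that bears it (a point fixed in the world has none). Each returns a list of dicts, best first, with "score" (0 to 1); they miss things now and then, are a little off and sometimes report something else, mostly with a low value. They report only what shows in the picture. A call takes as long as a camera call. They do not tell look-alikes from the thing itself.
- models.spot_in(target, camera): "point" ([x, y, z] in m, in world coordinates, good to about 4 mm: the middle of the surface that is visible of it).
- models.cut_out(target, camera): "mask" (480x640 bool, what is visible of it).
The state is a dict: "time_s": time; "qpos": joint angles; "joint_velocities": joint speeds; "effort": joint torques, N m; "tool_pos": TCP position; "tool_rot": TCP orientation; "force": force on the tool from outside, world axes, zero at the start; "wrist_torque": the same for the moment, N m; "grip_width": finger opening in m.
Only numpy, scipy, OpenCV 4.12 (cv2) and the standard library are available. Lean on these libraries where they do the work, as an engineer would, in place of code of your own. Each camera call takes 0.05 s, during which the arm holds its last target.

### The job

Take the carrier with the round flanged bush out of the rack, put it down flat on the press bed at the mouth, nose inwards, and let go of it. Then take it again by its tail grip at the other end and slide it nose first under the low punch until it is fully home against the stop, without knocking or jamming it against the punch; then swing both cam arms fully down, one after the other, so that they lock the carrier. Leave the other two carriers in their bays and everything else where it stands.

Things in the scene. Friction and masses are not known exactly. Their poses are not given: they have to be found in the camera images.
- punch: the punch, a fixed 44 x 44 mm steel pad; origin in the middle of its underside, on the ram axis, 73 mm above the table. Axes are the press's: x into the press (away from the mouth), z up. The bed is 24 mm above the table, so 49 mm of headroom for a loaded nest 44 mm tall. The press head overhangs from x = -40 onward, 150 mm above the table
- press: the small mauve hand press; origin on the ram axis at table level, axes as the punch's. Its bed is a level track 84 wide from x = -215 (mouth) to a stop at x = +31, where the nose comes home with the nest under the punch. Guides 6 mm high and 65 apart (for the 60 mm plate) start at x = -100 and flare to 87 apart at x = -163
- carrier_bush_nest (a point): centre of the steel nest block (40 long x 30 wide, 12 to 36 mm above the plate's underside) near the nose of the carrier to be loaded: on its nest sits a round flanged bush (28 mm flange, 8 mm high). The carrier is an aluminium plate 180 x 60 x 12 mm, 0.3 to 0.65 kg; x along it to the nose, z up. This point: 24 mm above the plate's underside, 30 from the nose end. It starts in one of three rack bays, nose out
- carrier_bush_grip (a point): middle of the tail grip of the carrier with the round bush: an upright block 36 long x 20 wide, from 12 to 46 mm above the plate's underside. This point is 29 mm above the underside, 122 mm behind the nest's centre and 28 mm from the tail end; axes as the nest's
- carrier_bar_nest (a point): centre of the steel nest block (40 long x 30 wide, 12 to 36 mm above the plate's underside) near the nose of the carrier with a narrow flat bar (30 x 10 x 8 mm) on its nest; otherwise the same; it stays in the rack
- carrier_bare_nest (a point): centre of the steel nest block (40 long x 30 wide, 12 to 36 mm above the plate's underside) near the nose of the carrier whose nest is bare; otherwise the same; it stays in the rack
- rack: low rack, 120 deep x 276 wide x 64 mm tall; origin mid-underside, open front faces its -x. Three bays 90 apart: floor 8 mm, underside of roof 60 mm above the table (6 mm over the grips). Carriers lie with the nest centre 45 mm outside the front edge and 105 mm of plate inside: the grip is out of reach until the carrier is drawn out level by about 105 mm
- cam_left (a joint): left cam arm's hinge (seen looking into the mouth): 0 to 0.15 at the start (standing up, sloping to the mouth), 0.85 fully down (level). Elevation above level = 0.85 minus this. Pivot at press x = -80, y = +82, 35 mm above the table; 80 mm from pivot to end ball, pointing to the mouth. Stays where left (stiff, about 1 N at the ball); push the ball down to close it
- cam_right (a joint): right cam arm's hinge (seen looking into the mouth): 0 to 0.15 at the start (standing up, sloping to the mouth), 0.85 fully down (level). Elevation above level = 0.85 minus this. Pivot at press x = -80, y = -82, 35 mm above the table; 80 mm from pivot to end ball, pointing to the mouth. Stays where left (stiff, about 1 N at the ball); push the ball down to close it
- cam_left_knob (a point): centre of the end ball (radius 9 mm) of the left cam arm. A cross finger on the arm, 20 mm from its pivot, reaches inwards and drops into the notch in the plate's edge once the plate is fully home; with the plate short of home the arm does not go fully down
- cam_right_knob (a point): centre of the end ball (radius 9 mm) of the right cam arm. A cross finger on the arm, 20 mm from its pivot, reaches inwards and drops into the notch in the plate's edge once the plate is fully home; with the plate short of home the arm does not go fully down
- wrench: bystander, not to be disturbed: open-ended spanner lying on the table
- oil: bystander, not to be disturbed: white round bottle, 50 mm across, 130 tall
- jar: bystander, not to be disturbed: glass jar with a steel lid, 52 mm across, 65 tall
- carton: bystander, not to be disturbed: small closed carton, 60 x 80 x 50 tall
- driver: bystander, not to be disturbed: screwdriver lying on the table
- brush: bystander, not to be disturbed: hand brush lying on the table
- cup: bystander, not to be disturbed: steel cup, 72 mm across, 80 tall
Mind the look-alikes: they are no part of the job. Leave any black, purple or turquoise look-alike of the part that bears carrier_bush_nest alone.

How it is judged (in metres and radians):
On the way, in this order (a step that is already met when the one before it is completed fails the run):
1. the bush carrier lies flat on the bed at the mouth, nose inwards, let go (x of carrier_bush_nest in the frame of punch between -0.29 and -0.06 m and y of carrier_bush_nest in the frame of punch between -0.03 and 0.03 m and angle between the x axis of carrier_bush_nest and the x axis of punch, either way round below 0.3 rad and angle between carrier_bush_nest's own z axis and vertical below 0.06 rad and z of carrier_bush_nest in the frame of punch between -0.029 and -0.021 m and contact force between carrier_bush and the fingers below 0.2 N), for 0.1 s.
2. the bush carrier lies fully home under the punch, both cam arms still up (x of carrier_bush_nest in the frame of punch between -0.004 and 0.004 m and y of carrier_bush_nest in the frame of punch between -0.005 and 0.005 m and angle between the x axis of carrier_bush_nest and the x axis of punch, either way round below 0.06 rad and angle between carrier_bush_nest's own z axis and vertical below 0.05 rad and z of carrier_bush_nest in the frame of punch between -0.028 and -0.022 m and value of joint each of cam_left, cam_right below 0.4 rad), for 0.2 s.
3. one cam arm is fully down (((value of joint cam_left above 0.76 rad and value of joint cam_right below 0.6 rad) or (value of joint cam_right above 0.76 rad and value of joint cam_left below 0.6 rad))), for 0.1 s.
4. both cam arms are fully down (value of joint each of cam_left, cam_right above 0.76 rad), for 0.2 s.
At the end, for the whole second after the job is handed in: The bush carrier lies flat and at rest on the bed, nose inwards, its nest centre within 4 mm of the ram axis along the bed and 5 mm across it, and both cam arms are down to more than 0.76 rad (0.85 is level) (all of step 4 and x of carrier_bush_nest in the frame of punch between -0.004 and 0.004 m and y of carrier_bush_nest in the frame of punch between -0.005 and 0.005 m and angle between the x axis of carrier_bush_nest and the x axis of punch, either way round below 0.06 rad and angle between carrier_bush_nest's own z axis and vertical below 0.05 rad and z of carrier_bush_nest in the frame of punch between -0.028 and -0.022 m and linear speed of carrier_bush below 0.01 m/s); the robot touches nothing.
It fails at once if the carrier is knocked or jammed against the punch (over 12 N) (contact force between carrier_bush and punch above 12 N).
It fails at once if another carrier is moved by more than 20 mm (distance of any of carrier_bar_nest, carrier_bare_nest from where it was at the start of the episode above 0.02 m).
It fails at once if a bystander is moved by more than 30 mm (distance of any of wrench, oil, jar, carton, driver, brush, cup from where it was at the start of the episode above 0.03 m).
It also fails if it takes over 61 s, if anything falls off the work surface, if the arm or the gripper's body presses on something with over 40 N, if the wrist force passes 120 N, or if a joint passes its speed limit or range.

## Working session

There is one attempt and no reset: what is moved stays moved. The work goes in short steps, Python scripts to look and compute and a tool call to move; the robot and the scene stay as the last step left them, time stands still between calls to the robot, and variables do not carry over. Pictures are saved under pics/ and viewed, and the job is handed in when it is done.

Besides the shell and the picture viewer there is one more tool, called after ">>>" as a command line: name --pt "numbers of a row" for each row, then --argument value for the rest. move_arm: Moves the arm, as the interface text tells. Its arguments: {"type":"object","properties":{"moves":{"type":"array","items":{"type":"array","items":{"type":"number"}}},"claw":{"type":"number"},"newtons":{"type":"number"}},"required":["moves"]}

```bash
ls; mkdir -p pics
cat > h.py <<'E'
import numpy as np, cv2, json
from cell import env, read_camera, camera_info, job, models
def save(n,im): cv2.imwrite('pics/'+n+'.png',im[:,:,::-1])
def unproj(u,v,d,ci):
    c=np.array([(u-ci['cx'])*d/ci['fx'],(v-ci['cy'])*d/ci['fy'],d]); return np.array(ci['R']).T@(c-np.array(ci['t']))
def proj(X,ci):
    c=np.array(ci['R'])@np.array(X)+np.array(ci['t']); return c[0]/c[2]*ci['fx']+ci['cx'],c[1]/c[2]*ci['fy']+ci['cy']
def cloud(dep,ci):
    v,u=np.mgrid[0:480,0:640]; c=np.stack([(u-ci['cx'])*dep/ci['fx'],(v-ci['cy'])*dep/ci['fy'],dep],-1)
    return (c-np.array(ci['t']))@np.array(ci['R'])
E
python3 - <<'E'
from h import *
o=env.get_obs(); print(o['time_s'],o['tool_pos'],o['tool_rot'],o['grip_width'],o['force'],env.nose_length)
for c in ['scene','side','wrist']:
    im,d=read_camera(c); save(c+'0',im); np.savez(c+'0.npz',im=im,d=d,**{k:v for k,v in camera_info(c).items()})
for c in ['scene','side']:
    for t in ['punch','press','carrier_bush_nest','carrier_bush_grip','carrier_bar_nest','carrier_bare_nest','rack','cam_left_knob','cam_right_knob']:
        r=models.spot_in(t,c); print(c,t,[(np.round(x['point'],3).tolist(),round(x['score'],2)) for x in r[:5]])
E
```

```text
pics
0.0 [ 6.49469897e-01 -4.84453357e-05  2.32457395e-01] [-9.01091148e+01 -4.93151141e-03 -8.99985476e+01] 0.08702279802353402 [-0.0409406  -0.50477065 -0.29500596] 0.011
scene punch [([0.6, -0.287, 0.088], 0.65)]
scene press [([0.762, -0.08, 0.068], 0.73), ([0.609, -0.297, 0.056], 0.67)]
scene carrier_bush_nest [([0.359, 0.576, 0.013], 0.98), ([0.354, -0.116, 0.016], 0.91), ([0.313, 0.288, 0.009], 0.86), ([0.671, 0.186, 0.021], 0.63)]
scene carrier_bush_grip [([0.311, 0.282, 0.016], 0.97), ([0.353, -0.113, 0.015], 0.84), ([0.669, 0.175, 0.02], 0.81), ([0.361, 0.574, 0.012], 0.63), ([0.597, 0.47, 0.021], 0.26)]
scene carrier_bar_nest [([0.49, 0.189, 0.022], 0.62)]
scene carrier_bare_nest [([0.578, 0.184, 0.021], 0.64), ([0.643, -0.186, 0.058], 0.63)]
scene rack [([0.598, 0.282, 0.062], 0.76)]
scene cam_left_knob [([0.645, -0.187, 0.057], 0.61), ([0.757, -0.08, 0.067], 0.42), ([0.598, 0.472, 0.022], 0.29)]
scene cam_right_knob [([0.492, -0.199, 0.056], 0.74), ([0.758, -0.084, 0.067], 0.56)]
side punch [([0.57, -0.273, 0.088], 0.68)]
side press [([0.581, -0.266, 0.033], 0.8), ([0.36, -0.36, 0.042], 0.46), ([0.646, 0.17, 0.042], 0.39)]
side carrier_bush_nest [([0.65, 0.175, 0.042], 0.83), ([0.303, 0.293, 0.018], 0.81), ([0.347, -0.11, 0.011], 0.69), ([0.363, 0.536, 0.012], 0.56)]
side carrier_bush_grip [([0.648, 0.173, 0.039], 0.93), ([0.306, 0.298, 0.012], 0.85), ([0.348, -0.103, 0.023], 0.82), ([0.36, 0.534, 0.018], 0.8)]
side carrier_bar_nest [([0.474, 0.178, 0.038], 0.6)]
side carrier_bare_nest [([0.558, 0.174, 0.042], 0.71)]
side rack [([0.564, 0.311, 0.063], 0.97)]
side cam_left_knob []
side cam_right_knob [([0.506, -0.206, 0.052], 0.6), ([0.724, 0.057, 0.072], 0.35)]
```

View pics/scene0.png

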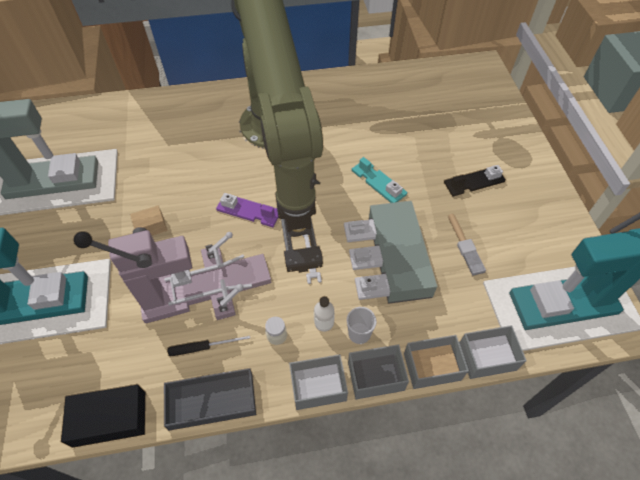

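View pics/side0.png

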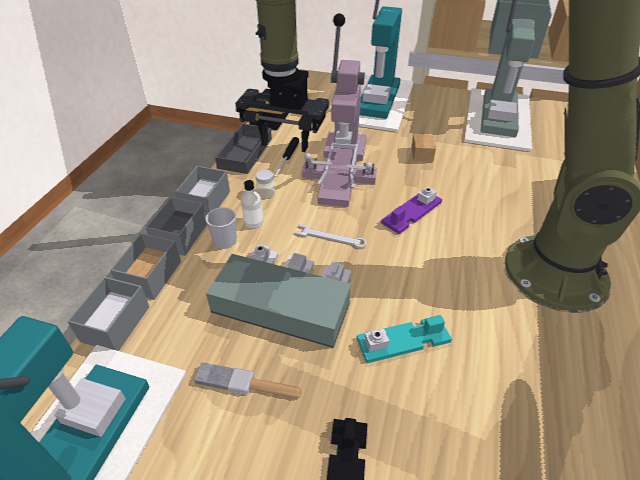

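View pics/wrist0.png

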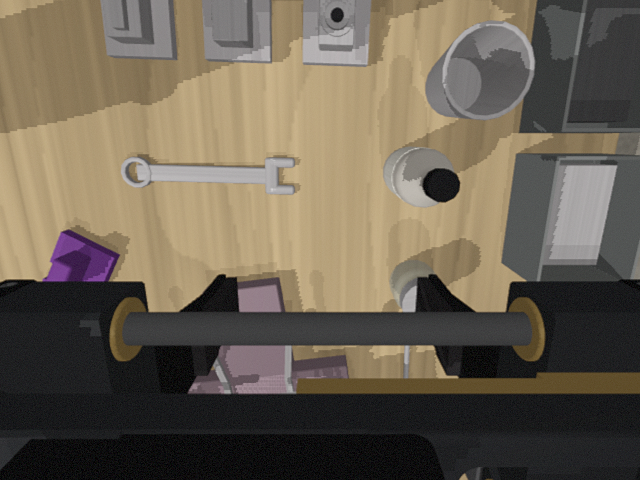

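The bush carrier is the right one in the wrist view, at about (337,15), with a round flanged bush. In the scene view it is at (372,285). The other two in the rack are the bar and the bare nest. The look-alikes are purple (248,208), turquoise (378,180) and black (475,180). Next I'll measure the geometry.

```bash
python3 - <<'E'
from h import *
for c in ['scene','side','wrist']:
    z=np.load(c+'0.npz'); ci={k:z[k] for k in ['fx','fy','cx','cy','R','t']}; P=cloud(z['d'],ci); ok=z['d']>0
    print(c)
    def rect(n,m):
        q=P[m&ok][:,:2].astype(np.float32)*1000
        if len(q)<30: print(n,len(q)); return
        r=cv2.minAreaRect(q); print(n,len(q),np.round(r[0],1),np.round(r[1],1),round(r[2],2),'zmed',np.round(np.median(P[m&ok][:,2]),4))
    X,Y,Z=P[...,0],P[...,1],P[...,2]
    print('table',np.median(Z[ok&(abs(Z)<.01)]))
    rect('rack',(abs(Z-.064)<.004)&(abs(X-.6)<.2)&(abs(Y-.28)<.12))
    for nm,cx in [('a',.49),('b',.578),('bush',.67)]:
        rect('plate '+nm,(abs(Z-.02)<.004)&(abs(X-cx)<.045)&(Y>.1)&(Y<.24))
        rect('nest '+nm,(abs(Z-.044)<.004)&(abs(X-cx)<.045)&(Y>.1)&(Y<.24))
        rect('part '+nm,(abs(Z-.052)<.003)&(abs(X-cx)<.045)&(Y>.1)&(Y<.205))
    rect('bed',(abs(Z-.024)<.003)&(abs(X-.58)<.12)&(Y>-.45)&(Y<-.05))
    rect('bedfront',(abs(Z-.024)<.003)&(abs(X-.58)<.12)&(Y>-.16)&(Y<-.0))
    rect('guides',(abs(Z-.030)<.003)&(abs(X-.58)<.12)&(Y>-.45)&(Y<-.05))
    rect('head',(Z>.15)&(abs(X-.58)<.12)&(Y>-.45)&(Y<-.1)&(Z<.21))
E
python3 - <<'E'
import sys; sys.path.insert(0,'.')
from h import *
z=np.load('scene0.npz'); cv2.imwrite('pics/press_s.png',cv2.resize(z['im'][210:330,90:290,::-1],(800,480),interpolation=cv2.INTER_CUBIC))
cv2.imwrite('pics/rack_s.png',cv2.resize(z['im'][190:320,320:450,::-1],(600,600),interpolation=cv2.INTER_CUBIC))
E
```

```text
scene
table 0.00043621585724083246
rack 3641 [570.6 278.9] [121.9 280. ] 87.9 zmed 0.0641
plate a 328 [485.7 188.3] [84.1 80.5] 87.92 zmed 0.0199
nest a 89 [487.4 193.6] [84.2 41. ] 61.21 zmed 0.0446
part a 34 [479.1 178.2] [14.9 32.6] 2.92 zmed 0.0519
plate b 370 [576.4 185.5] [84.8 80.7] 87.62 zmed 0.02
nest b 142 [578.5 192. ] [85.6 42.7] 63.57 zmed 0.044
part b 2
plate bush 413 [667.4 189.7] [99.1 79.9] 89.33 zmed 0.0199
nest bush 120 [673.3 196.8] [104.4  42.4] 61.43 zmed 0.0442
part bush 49 [660.5 171.2] [23.8 27.1] 5.63 zmed 0.0517
bed 2571 [ 573.4 -241.1] [326.2 203.7] 83.35 zmed 0.0242
bedfront 632 [ 559.4 -122.2] [94.4 80.2] 7.31 zmed 0.0242
guides 778 [ 572.4 -242.3] [314.3 197. ] 84.9 zmed 0.0286
head 1713 [ 588.3 -332.7] [ 70.  155.5] 8.58 zmed 0.1998
side
table 0.00023244331021866544
rack 6109 [611.2 271.8] [160.7 371.7] 79.94 zmed 0.0637
plate a 145 [477.  166.7] [60.9 38.2] 0.05 zmed 0.0196
nest a 155 [477.3 179.1] [41.1 30.2] 88.16 zmed 0.0435
part a 50 [477.1 177.9] [31.6 10.3] 86.43 zmed 0.0512
plate b 131 [567.  164.1] [39.  60.6] 88.8 zmed 0.0197
nest b 187 [567.
[... 430 characters left out ...]
] 6.33 zmed 0.1963
wrist
table -0.0005276211399420181
rack 0
plate a 1942 [477.1 169.6] [47.2 61.3] 88.16 zmed 0.0191
nest a 993 [477.3 170.2] [28.6 31.3] 88.32 zmed 0.0431
part a 384 [477.5 171.1] [20.5 11. ] 88.78 zmed 0.0511
plate b 2205 [567.  167.7] [49.7 60.6] 88.63 zmed 0.0192
nest b 1504 [567.1 168.7] [31.6 30.9] 89.75 zmed 0.0432
part b 0
plate bush 2460 [657.  166.4] [52.6 60.1] 88.25 zmed 0.0192
nest bush 1059 [657.  167.3] [34.4 30. ] 88.13 zmed 0.044
part bush 548 [657.2 170.5] [18.9 20.5] 0.06 zmed 0.0513
bed 5021 [ 579.  -146.5] [187.5 138.2] 0.37 zmed 0.0236
bedfront 1455 [ 561.2 -124.1] [86.  84.3] 9.09 zmed 0.0236
guides 532 [ 565.1 -179.8] [89. 60.] 1.06 zmed 0.0296
head 0
```

View pics/press_s.png

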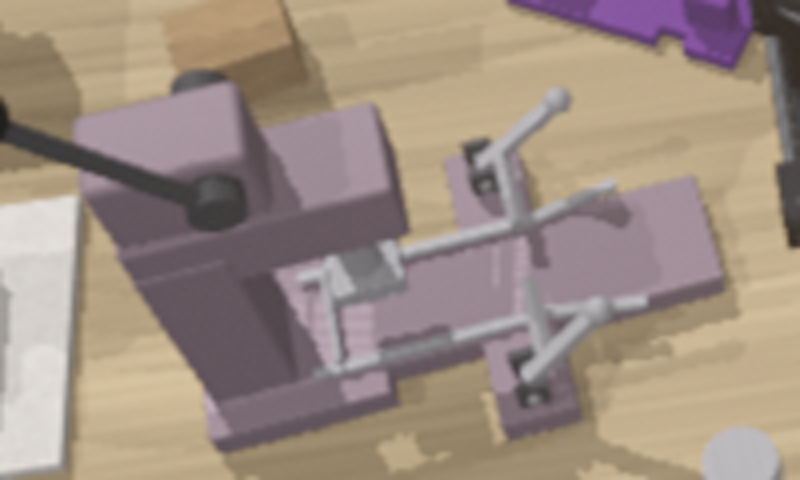

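View pics/rack_s.png

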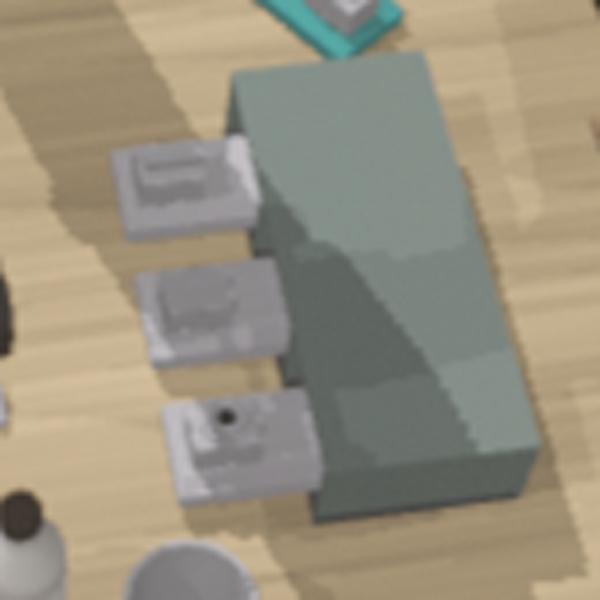

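Run:
```python
from h import *
for t in ['oil','cup','jar','wrench','driver','carton']:
  for c in ['scene','wrist','side']:
    r=models.cut_out(t,c)
    z=np.load(c+'0.npz'); ci={k:z[k] for k in ['fx','fy','cx','cy','R','t']}; P=cloud(z['d'],ci)
    for x in r[:2]:
        m=x['mask']&(z['d']>0); q=P[m]; q=q[q[:,2]>.004]
        if len(q)>10: print(t,c,round(x['score'],2),np.round(np.percentile(q,2,0),3),np.round(np.percentile(q,98,0),3))
```

```text
oil scene 0.7 [0.722 0.017 0.01 ] [0.757 0.063 0.132]
oil wrist 0.57 [0.707 0.021 0.021] [0.743 0.064 0.13 ]
oil side 0.74 [0.707 0.035 0.008] [0.749 0.068 0.129]
oil side 0.67 [ 0.476 -0.239  0.023] [ 0.545 -0.157  0.095]
cup scene 0.84 [0.744 0.091 0.005] [0.809 0.154 0.082]
cup scene 0.5 [ 0.572 -0.315  0.023] [ 0.606 -0.273  0.093]
cup wrist 0.76 [0.74  0.092 0.004] [0.806 0.155 0.08 ]
cup side 0.8 [0.741 0.092 0.008] [0.806 0.16  0.08 ]
jar scene 0.74 [ 0.728 -0.104  0.008] [ 0.771 -0.059  0.069]
jar scene 0.65 [0.476 0.448 0.006] [0.666 0.49  0.024]
jar wrist 0.8 [ 0.719 -0.088  0.007] [ 0.756 -0.056  0.066]
jar wrist 0.51 [0.628 0.14  0.013] [0.686 0.19  0.052]
jar side 0.84 [ 0.72  -0.097  0.006] [ 0.763 -0.053  0.066]
jar side 0.21 [0.434 0.223 0.008] [0.703 0.344 0.066]
wrench scene 0.57 [0.464 0.018 0.004] [0.617 0.054 0.014]
wrench scene 0.57 [ 0.594 -0.204  0.023] [ 0.657 -0.147  0.105]
wrench wrist 0.9 [0.44  0.02  0.005] [0.611 0.053 0.009]
wrench side 0.9 [0.441 0.026 0.004] [0.609 0.056 0.01 ]
driver scene 0.91 [ 0.738 -0.341  0.011] [ 0.759 -0.157  0.029]
driver scene 0.6 [0.467 0.018 0.004] [0.613 0.052 0.013]
driver wrist 0.57 [ 0.74  -0.196  0.014] [ 0.744 -0.16   0.017]
driver side 0.72 [ 0.733 -0.337  0.007] [ 0.755 -0.158  0.027]
driver side 0.6 [0.537 0.148 0.012] [0.595 0.195 0.046]
carton scene 0.72 [ 0.326 -0.431  0.008] [ 0.522 -0.348  0.217]
carton scene 0.59 [0.468 0.017 0.004] [0.613 0.053 0.015]
carton side 0.83 [ 0.322 -0.426  0.005] [ 0.391 -0.345  0.053]
```

Run:
```python
from h import *
# top-down map 1mm/px x2: world region X .44-.74, Y -.40..-.05
H=np.zeros((700,600,3),np.uint8)
zb=np.full((700,600),-1.)
for c in ['side','scene','wrist']:
    z=np.load(c+'0.npz'); ci={k:z[k] for k in ['fx','fy','cx','cy','R','t']}
    f=3; d=cv2.resize(z['d'],None,fx=f,fy=f,interpolation=cv2.INTER_NEAREST); im=cv2.resize(z['im'],None,fx=f,fy=f,interpolation=cv2.INTER_NEAREST)
    P=cloud(z['d'],ci)
    m=(z['d']>0)&(P[...,2]<.16)&(P[...,2]>.015)
    # per-cam bed edge fit
    q=P[m&(abs(P[...,2]-.024)<.0025)&(abs(P[...,0]-.57)<.1)&(P[...,1]>-.165)&(P[...,1]<-.03)]
    best=None
    for a in np.arange(-90,-72,.25):
        u=np.array([np.cos(np.radians(a)),np.sin(np.radians(a))]); n=np.array([-u[1],u[0]])
        s=q[:,:2]@u; t=q[:,:2]@n
        # width robust
        w=np.percentile(t,99)-np.percentile(t,1)
        if best is None or w<best[0]: best=(w,a,(np.percentile(t,99.)+np.percentile(t,1))/2,np.percentile(s,1))
    w,a,tc,s0=best; u=np.array([np.cos(np.radians(a)),np.sin(np.radians(a))]); n=np.array([-u[1],u[0]])
    print(c,len(q),'w',w,'yaw',a,'mouth',s0*u+tc*n,'origin',(s0+.215)*u+tc*n)
    v=P[m]; col=z['im'][m]
    i=np.round((v[:,0]-.44)*2000).astype(int); j=np.round((-.05-v[:,1])*2000).astype(int)
    for ii,jj,cc,zz in zip(i,j,col,v[:,2]):
        if 0<=ii<600 and 0<=jj<700: cv2.circle(H,(int(ii),int(jj)),1,[int(k) for k in cc[::-1]],-1)
cv2.imwrite('pics/map.png',cv2.resize(H,(514,600)))
```

```text
side 543 w 0.08280768280753686 yaw -80.25 mouth [ 0.55182107 -0.08002679] origin [ 0.58823122 -0.29192135]
scene 597 w 0.08359576475412567 yaw -85.0 mouth [ 0.55624528 -0.08274785] origin [ 0.57498377 -0.29692971]
wrist 1697 w 0.07126964240299827 yaw -90.0 mouth [ 0.56432794 -0.07954548] origin [ 0.56432794 -0.29454548]
```

View pics/map.png

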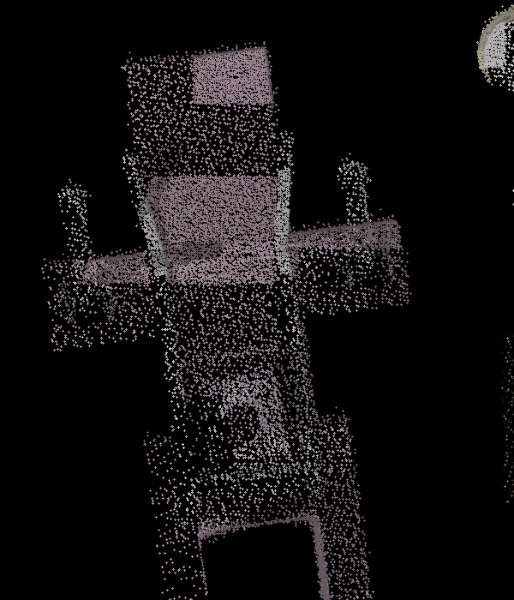

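Choice by description: the round bush at wrist (337,15) / scene (372,285). The oil bottle at (0.73, 0.04) would be hit if I used a grip across the carrier. So I grip the nest along its length instead, with the jaws along the carrier axis.

>>> move_arm --pt "-40 0 2 0 -7 0" --pt "-80 0 4 0 -14 0" --pt "-120 0 6 0 -21 0" --pt "-150 0 7.5 0 -28 0" --pt "-171.5 0 7.5 0 -35 0" --pt "-171.5 0 7.5 0 -42 0" --pt "-171.5 0 7.5 0 -49 0" --pt "-171.5 0 7.5 0 -56 0" --pt "-171.5 0 7.5 0 -63 0" --pt "-171.5 0 7.5 0 -70 0" --pt "-171.5 0 7.5 0 -77 0" --pt "-171.5 0 7.5 0 -84 0" --pt "-171.5 0 7.5 0 -88.1 0" --pt "-171.5 0 7.5 0 -88.1 0" --pt "-171.5 0 7.5 0 -88.1 0" --claw 52 --newtons 40

```text
time_s: 3.2
tool_pos: [0.6576, 0.1714, 0.2336]
tool_rot: [-90.0, -0.0, -2.0]
force: [-0.1, -0.0, -0.3]
grip_width: 0.052
```

Run:
```python
from h import *
o=env.get_obs(); print(o['time_s'],o['tool_pos'],o['tool_rot'],o['grip_width'],o['qpos'])
im,d=read_camera('wrist'); ci=camera_info('wrist'); save('w1',im)
for t in ['carrier_bush_nest','carrier_bar_nest']:
  r=models.spot_in(t,'wrist'); print([(np.round(x['point'],4),round(x['score'],2)) for x in r])
P=cloud(d,ci); ok=d>0
X,Y,Z=P[...,0],P[...,1],P[...,2]
for n,z0 in [('plate',.02),('nest',.044),('part',.052),('rack',.064)]:
    m=ok&(abs(Z-z0)<.003)&(abs(X-.657)<.045)&(Y>.1)&(Y<.25)
    q=P[m][:,:2].astype(np.float32)*1000
    if len(q)>20: print(n,len(q),cv2.minAreaRect(q),q.min(0),q.max(0))
```

```text
3.2 [0.65755562 0.17136635 0.2335553 ] [-8.99964801e+01 -3.45087959e-04 -2.03544364e+00] 0.05201988051507035 [ -1.58444334  23.3446023  -20.90089149  77.81901434   8.2420021
  80.31946819  65.663413  ]
[(array([0.6509, 0.1779, 0.0188]), 0.92), (array([0.4958, 0.1877, 0.0213]), 0.5)]
[(array([0.4954, 0.1855, 0.0196]), 0.75)]
plate 3139 ((656.03369140625, 180.45281982421875), (80.68128204345703, 88.93492126464844), 88.03126525878906) [612.78156 139.68088] [701.8083  221.09976]
nest 820 ((657.0223388671875, 183.35086059570312), (65.99921417236328, 88.68470764160156), 89.39228057861328) [613.0325  150.26031] [701.7017  216.81891]
part 359 ((656.4990234375, 188.34881591796875), (55.0329704284668, 89.32173919677734), 89.01435089111328) [612.31757 160.78041] [701.6203 216.602 ]
rack 3700 ((656.999755859375, 232.0840301513672), (89.95191955566406, 35.813438415527344), 0.005478627979755402) [612.0237  214.18015] [701.9756  249.99457]
```

View pics/w1.png

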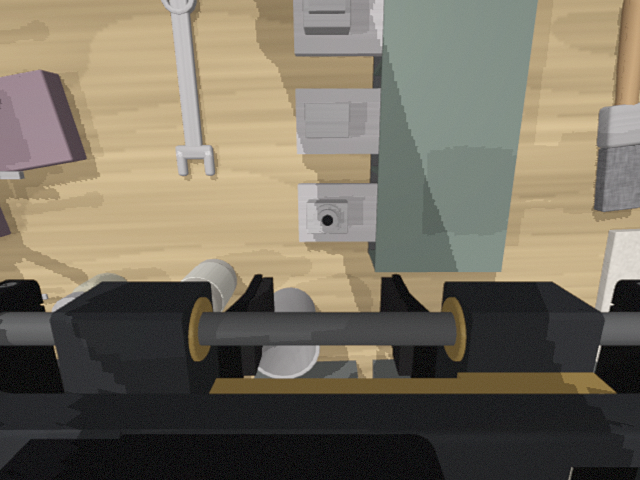

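The wrist view shows the bush nest at (327,217). Its measured centre is (0.657, 0.171), with the rack front at y≈0.216. Next I descend and close.

>>> move_arm --pt "0 40 0 0 0 0" --pt "0 80 0 0 0 0" --pt "0 115 0 0 0 0" --pt "0 140 0 0 0 0" --pt "0 160 0 0 0 0" --pt "0 175 0 0 0 0" --pt "-0.5 188 -0.5 0 0 0" --pt "-0.5 196 -0.5 0 0 0" --pt "-0.5 198 -0.5 0 0 0" --pt "-0.5 198 -0.5 0 0 0" --claw 52

```text
time_s: 4.18
tool_pos: [0.657, 0.171, 0.0355]
tool_rot: [-90.0, 0.0, -1.9]
force: [-0.1, 0.4, 0.2]
grip_width: 0.0519
```

Run:
```python
from h import *
o=env.get_obs(); print(o['time_s'],o['tool_pos'],o['force'],o['grip_width'])
im,d=read_camera('scene'); save('s2',cv2.resize(im[180:340,280:480],(800,640))[:600])
```

```text
4.1833 [0.65701652 0.17099807 0.03547662] [-0.11224343  0.38282635  0.2265603 ] 0.051889088875309054
```

View pics/s2.png

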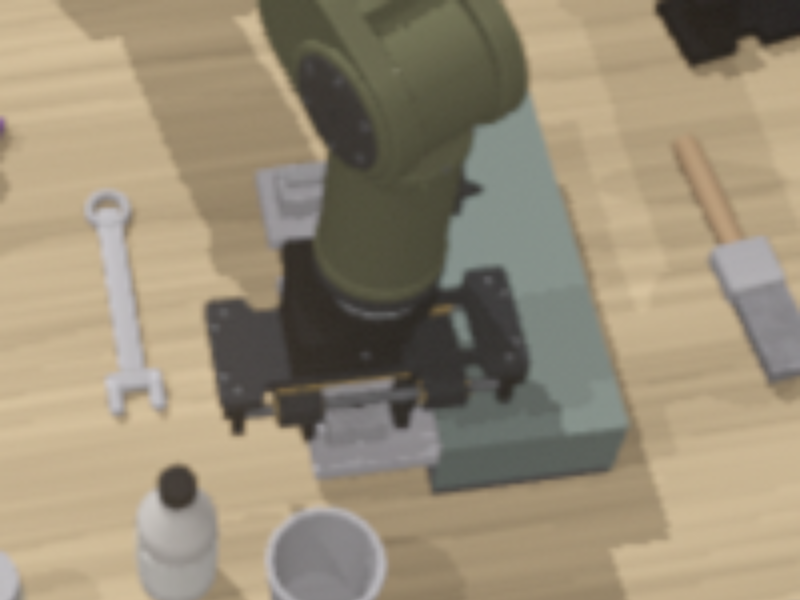

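The jaws straddle the nest fore and aft at (355,420), with no forces. Closing.

>>> move_arm --pt "0 0 0 0 0 0" --pt "0 0 0 0 0 0" --pt "0 0 0 0 0 0" --pt "0 0 0 0 0 0" --pt "0 0 0 0 0 0" --pt "0 0 0 0 0 0" --claw 20 --newtons 50

```text
time_s: 4.73
tool_pos: [0.6577, 0.1713, 0.0366]
tool_rot: [-90.0, -0.1, -1.9]
force: [-0.5, -0.9, 4.8]
grip_width: 0.04
```

>>> move_arm --pt "0 -1.5 0 0 0 0" --pt "0 -1.5 -8 0 0 0" --pt "0 -1.5 -18 0 0 0" --pt "0 -1.5 -28 0 0 0" --pt "0 -1.5 -38 0 0 0" --pt "0 -1.5 -48 0 0 0" --pt "0 -1.5 -48 0 0 0"

```text
time_s: 5.32
tool_pos: [0.6555, 0.118, 0.0368]
tool_rot: [-90.2, 0.0, -2.1]
force: [0.7, -1.7, -0.7]
grip_width: 0.0398
```

Run:
```python
from h import *
o=env.get_obs(); print(o['time_s'],o['tool_pos'],o['force'],o['wrist_torque'],o['grip_width'])
im,d=read_camera('side'); save('s3',cv2.resize(im[100:340,180:420],(600,600)))
```

```text
5.3167 [0.65549892 0.11803809 0.03683031] [ 0.71213797 -1.7029498  -0.65521213] [-0.11514385 -0.04803627  0.08282305] 0.039830773149215216
```

View pics/s3.png

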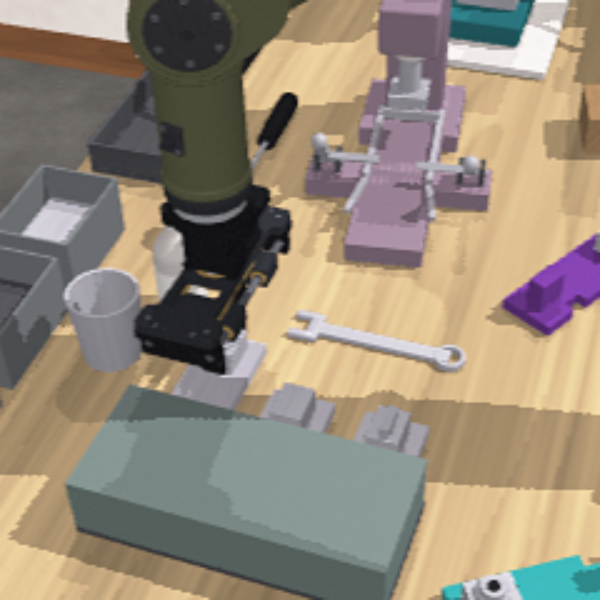

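>>> move_arm --pt "0 0 -10 0 0 0" --pt "0 0 -20 0 0 0" --pt "0 0 -30 0 0 0" --pt "0 0 -40 0 0 0" --pt "0 0 -50 0 0 0" --pt "0 0 -60 0 0 0" --pt "0 0 -68 0 0 0" --pt "0 0 -72 0 0 0" --pt "0 0 -72 0 0 0" --pt "0 0 -72 0 0 0"

```text
time_s: 6.2
tool_pos: [0.653, 0.0511, 0.0371]
tool_rot: [-90.0, -0.0, -1.9]
force: [0.2, 0.5, -3.2]
grip_width: 0.0393
```

Run:
```python
from h import *
o=env.get_obs(); print(o['time_s'],o['tool_pos'],o['force'],o['wrist_torque'],o['grip_width'])
im,d=read_camera('side'); save('s4',cv2.resize(im[100:340,180:420],(600,600)))
```

```text
6.2 [0.65301977 0.05111295 0.03705992] [ 0.22211772  0.49655908 -3.2025222 ] [-0.10494868 -0.03167487  0.02660997] 0.039335932145110275
```

View pics/s4.png

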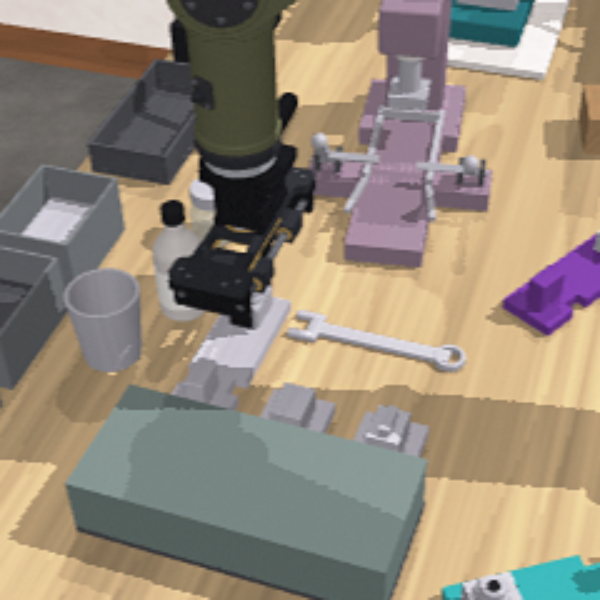

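>>> move_arm --pt "0 -15 0 0 0 0" --pt "0 -35 0 0 0 0" --pt "0 -50 0 0 0 0" --pt "-8 -55 -20 0 0 0" --pt "-20 -55 -48 0 -1 0" --pt "-32 -55 -77 0 -2.5 0" --pt "-44 -55 -106 0 -4 0" --pt "-56 -55 -135 0 -5.5 0" --pt "-68 -55 -164 0 -7 0" --pt "-78 -55 -188 0 -8 0" --pt "-83.4 -55 -201 0 -8.9 0" --pt "-83.4 -55 -201 0 -8.9 0" --pt "-83.4 -55 -201 0 -8.9 0"

```text
time_s: 7.33
tool_pos: [0.5631, -0.1471, 0.0923]
tool_rot: [-90.0, -0.0, 6.9]
force: [0.7, 0.4, -3.9]
grip_width: 0.0394
```

Run:
```python
from h import *
o=env.get_obs(); print(o['time_s'],o['tool_pos'],o['tool_rot'],o['force'],o['wrist_torque'],o['grip_width'])
ci=camera_info('wrist'); print(-np.array(ci['R']).T@ci['t'])
im,d=read_camera('side'); save('s5',cv2.resize(im[60:300,220:460],(600,600)))
im,d=read_camera('wrist'); save('w5',im)
im,d=read_camera('scene'); save('sc5',cv2.resize(im[180:340,90:350],(800,492)))
```

```text
7.3333 [ 0.56312515 -0.14713998  0.09232167] [-8.99934180e+01 -4.86052471e-02  6.93141248e+00] [ 0.73780539  0.41309858 -3.86708236] [-0.00667761 -0.08774121 -0.01874353] 0.039374702281468534
[ 0.49008781 -0.15677381  0.24273636]
```

View pics/s5.png

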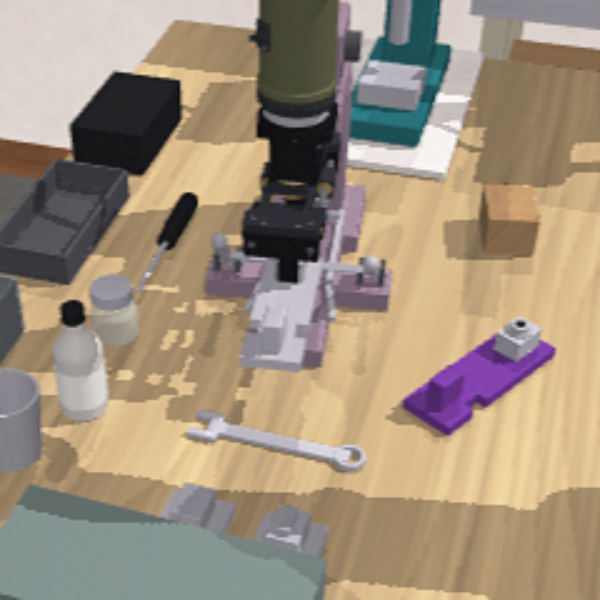

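View pics/w5.png

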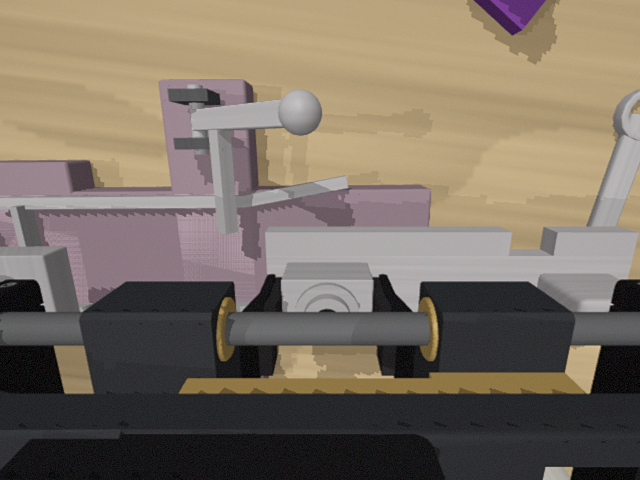

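View pics/sc5.png

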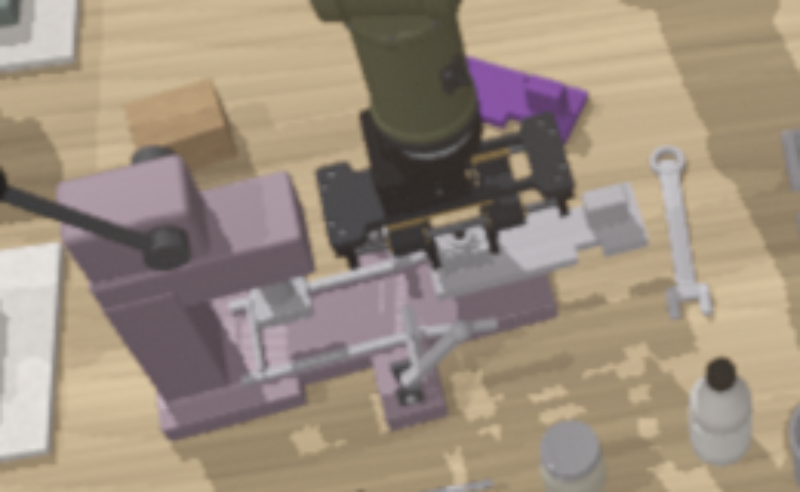

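Run:
```python
from h import *
im,d=read_camera('wrist'); ci=camera_info('wrist'); np.savez('w5.npz',im=im,d=d,**ci)
P=cloud(d,ci)
for n,(u,v) in dict(knob=(300,112),bedcorner=(427,190),bededge=(300,190),wing1=(248,84),wing2=(163,84),wingin=(255,180),guide_end=(345,184),guide_kink=(235,200),cr1=(268,231),cr2=(508,231),nest=(327,275)).items():
    print(n,np.round(P[v,u]*1000,1), np.round(np.median(P[v-2:v+3,u-2:u+3].reshape(-1,3),0)*1000,1))
m=models.cut_out('cam_right_knob','wrist'); print([(x['score'],x['mask'].sum()) for x in m])
r=models.spot_in('cam_right_knob','wrist'); print([(np.round(x['point'],4),x['score']) for x in r])
# bed points
X,Y,Z=P[...,0],P[...,1],P[...,2]; v,u=np.mgrid[0:480,0:640]
for nm,mm in [('bedR',(abs(Z-.024)<.002)&(u>257)&(u<432)&(v>178)&(v<225)),('wing',(u>155)&(u<262)&(v>75)&(v<185)&(Z>.015)&(Z<.03)),('knob',(u>275)&(u<325)&(v>88)&(v<136)&(Z>.05)),('plate',(abs(Z-.0625-.012)<.008)&(u>262)&(u<515)&(v>225)&(v<262))]:
    q=P[mm&(d>0)]; 
    if len(q)==0: print(nm,0); continue
    r=cv2.minAreaRect((q[:,:2]*1000).astype(np.float32)); print(nm,len(q),np.round(r[0],1),np.round(r[1],1),round(r[2],2),np.median(q[:,2]),q[:,2].max(), np.round(cv2.boxPoints(r),1).tolist())
    if nm=='knob':
        A=np.c_[2*q,np.ones(len(q))]; s=np.linalg.lstsq(A,(q**2).sum(1),rcond=None)[0]; print('sphere',s[:3],np.sqrt(s[3]+s[:3]@s[:3]))
```

```text
knob [ 482.  -166.6   96.2] [ 482.  -166.6   96.1]
bedcorner [512.8 -90.4  22.3] [513.2 -90.7  22.5]
bededge [ 521.6 -167.3   28.9] [ 521.6 -167.3   28.9]
wing1 [ 465.2 -205.6   11.9] [ 465.2 -205.9   10.6]
wing2 [ 472.5 -251.1   22.7] [ 472.5 -250.8   23.5]
wingin [ 521.9 -198.2    7.4] [ 521.9 -198.3    7.4]
guide_end [ 514.6 -141.3   29.7] [ 515.7 -141.3   28.1]
guide_kink [ 532.3 -205.2   29.5] [ 531.9 -204.5   29.8]
cr1 [ 536.8 -177.9   74.1] [ 537.1 -178.3   74.1]
cr2 [522.4 -62.1  72.8] [523.  -62.1  72.7]
nest [ 548.2 -147.7   93.6] [ 548.2 -147.7   93.6]
[(0.63, np.int64(6004))]
[(array([ 0.4908, -0.2016,  0.0628]), 0.59)]
bedR 5388 [ 526.4 -140.6] [ 28.4 106.1] 7.12 0.023261012803971606 0.02582612102648178 [[505.79998779296875, -89.80000305175781], [518.9000244140625, -195.0], [547.0999755859375, -191.5], [533.9000244140625, -86.19999694824219]]
wing 5113 [ 496.4 -226.7] [60.7 50.3] 7.43 0.02330487386724186 0.029914974384776274 [[463.0, -205.60000610351562], [469.5, -255.5], [529.7000122070312, -247.6999969482422], [523.2000122070312, -197.8000030517578]]
knob 1652 [ 481.7 -168.5] [17.2 18.1] 4.03 0.09358902700690233 0.09803197307497151 [[472.5, -160.0], [473.70001220703125, -178.10000610351562], [490.8999938964844, -176.89999389648438], [489.6000061035156, -158.8000030517578]]
sphere [ 0.48144182 -0.1682931   0.08711801] 0.009050044804433303
plate 8285 [ 536.7 -116.5] [ 15.9 125.6] 7.18 0.07465097133411541 0.07702392423516448 [[521.0, -55.20000076293945], [536.7000122070312, -179.8000030517578], [552.5, -177.8000030517578], [536.7999877929688, -53.20000076293945]]
```

>>> move_arm --pt "0 10 -2 0 0 0" --pt "0 20 -5 0 0 0" --pt "0 28 -5 0 0 0" --pt "0 33 -5 0 0 0" --pt "0 36 -5 0 0 0" --pt "0 37.5 -5 0 0 0" --pt "0 38.5 -5 0 0 0" --pt "0 38.5 -5 0 0 0"

```text
time_s: 8.3
tool_pos: [0.5638, -0.152, 0.0536]
tool_rot: [-90.0, -0.0, 7.0]
force: [0.1, -0.4, -3.5]
grip_width: 0.0397
```

Run:
```python
from h import *
o=env.get_obs(); print(o['time_s'],o['tool_pos'],o['tool_rot'],o['force'],o['wrist_torque'],o['grip_width'])
im,d=read_camera('wrist'); ci=camera_info('wrist');P=cloud(d,ci); save('w6',im)
Z=P[...,2]; v,u=np.mgrid[0:480,0:640]
m=(d>0)&(abs(P[...,2]-.036)<.006)&(v>200)&(u>200)&(abs(P[...,0]-.545)<.02)
q=P[m]; 
A=np.c_[q[:,:2],np.ones(len(q))]; print(len(q),np.linalg.lstsq(A,q[:,2],rcond=None)[0],np.median(q[:,2]),q[:,1].min(),q[:,1].max())
```

```text
8.3 [ 0.56377488 -0.15198204  0.05359602] [-9.00023101e+01 -1.55623986e-02  7.00662127e+00] [ 0.13850643 -0.36326943 -3.46401935] [-0.06971853 -0.04789027  0.03914387] 0.03967310489765096
15158 [0.05961304 0.00801094 0.00491477] 0.03634892422281263 -0.21935905121941388 -0.004893172967262385
```

View pics/w6.png

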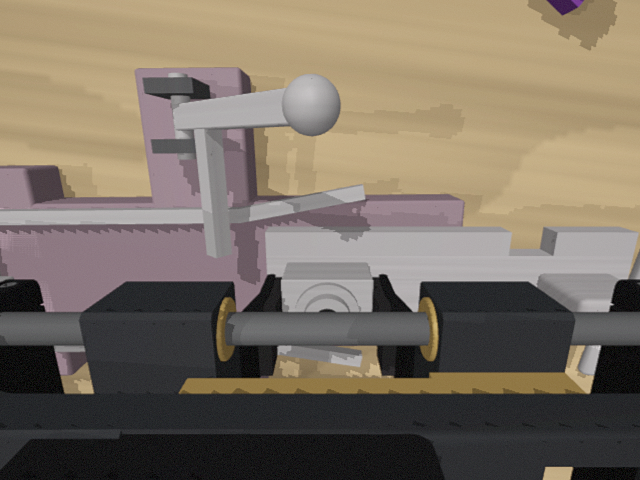

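>>> move_arm --pt "0 0.7 0 0 0 0" --pt "0 1.4 0 0 0 0" --pt "0 1.4 0 0 0 0"

```text
time_s: 8.6
tool_pos: [0.564, -0.1521, 0.0528]
tool_rot: [-90.0, -0.1, 7.0]
force: [-0.0, -0.3, -1.0]
grip_width: 0.0398
```

Contact with the bed: the load has dropped from 3.5 N to 1 N. Opening gently.

>>> move_arm --pt "0 0.5 0 0 0 0" --pt "0 0.5 0 0 0 0" --pt "0 0 0 0 0 0" --pt "0 0 0 0 0 0" --claw 54

```text
time_s: 8.93
tool_pos: [0.564, -0.1521, 0.0526]
tool_rot: [-90.0, -0.1, 7.0]
force: [-0.2, 0.4, -0.5]
grip_width: 0.0522
```

Run:
```python
from h import *
o=env.get_obs(); print(o['time_s'],o['tool_pos'],o['force'],o['grip_width'])
im,d=read_camera('wrist'); ci=camera_info('wrist');P=cloud(d,ci); save('w7',im)
Z=P[...,2]; v,u=np.mgrid[0:480,0:640]
U=np.array([.1253,-.9921]);N=np.array([.9921,.1253]);O=np.array([.581,-.298])
s=(P[...,:2]-O)@U; t=(P[...,:2]-O)@N
for a in range(-300,-110,20):
    m=(d>0)&(abs(Z-.034)<.006)&(t<-.018)&(t>-.028)&(s>a/1000)&(s<a/1000+.01)
    print(a,m.sum(),np.round(np.median(Z[m])*1000,1))
im,d=read_camera('side'); save('s7',cv2.resize(im[60:300,220:460],(600,600)))
```

```text
8.9333 [ 0.56404393 -0.15209515  0.05262978] [-0.20612006  0.38207576 -0.46416824] 0.05221867003118875
-300 240 35.0
-280 408 35.0
-260 297 33.6
-240 195 35.0
-220 399 35.1
-200 405 35.2
-180 402 35.2
-160 412 35.3
-140 413 35.2
-120 167 35.2
```

View pics/s7.png

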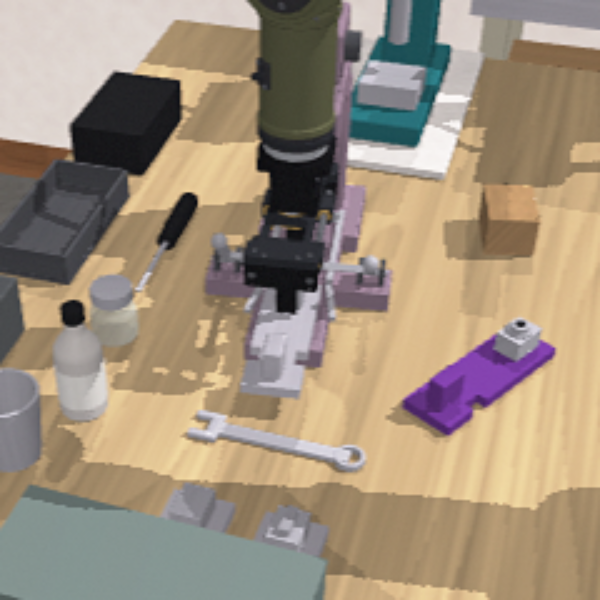

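>>> move_arm --pt "0 -10 0 0 0 0" --pt "0 -30 0 0 0 0" --pt "0 -60 5 0 0 0" --pt "0 -90 20 0 0 0" --pt "0 -110 45 0 7 0" --pt "0 -110 75 0 14 0" --pt "0 -110 100 0 21 0" --pt "0 -110 122 0 28 0" --pt "0 -110 122 0 35 0" --pt "0 -110 122 0 42 0" --pt "0 -110 122 0 49 0" --pt "0 -110 122 0 56 0" --pt "0 -110 122 0 63 0" --pt "0 -110 122 0 70 0" --pt "0 -110 122 0 77 0" --pt "0 -110 122 0 84 0" --pt "0 -110 122 0 89.8 0" --pt "0 -110 122 0 89.8 0" --pt "0 -110 122 0 89.8 0" --claw 54

```text
time_s: 10.62
tool_pos: [0.5489, -0.0309, 0.1628]
tool_rot: [-90.0, -0.0, -82.6]
force: [0.0, -0.6, -0.0]
grip_width: 0.054
```

Run:
```python
from h import *
o=env.get_obs(); print(o['time_s'],o['tool_pos'],o['tool_rot'],o['force'],o['grip_width'],o['qpos'])
U=np.array([.1253,-.9921]);N=np.array([.9921,.1253]);O=np.array([.581,-.298])
for c in ['scene','side','wrist']:
    im,d=read_camera(c); ci=camera_info(c);P=cloud(d,ci); save(c+'8',im if c=='wrist' else cv2.resize(im[180:340,90:350] if c=='scene' else im[60:300,220:460],(800,492) if c=='scene' else (600,600)))
    s=(P[...,:2]-O)@U*1000; t=(P[...,:2]-O)@N*1000; Z=P[...,2]*1000
    for n,z0 in [('plate',36),('grip',70),('nest',60),('bush',68)]:
        m=(d>0)&(abs(Z-z0)<2.5)&(abs(t)<45)&(s>-330)&(s<-105)
        if m.sum()>20:
            r=cv2.minAreaRect(np.c_[s[m],t[m]].astype(np.float32)); print(c,n,m.sum(),np.round(r[0],1),np.round(r[1],1),round(r[2],1),Z[m].mean().round(1),[np.percentile(s[m],1).round(1),np.percentile(s[m],99).round(1)])
```

```text
10.6167 [ 0.54889719 -0.03085256  0.16282101] [-8.99571365e+01 -1.18608218e-02 -8.26223752e+01] [ 0.01614506 -0.59644334 -0.0124001 ] 0.05402315594238854 [ 12.42327854   9.49829537 -13.17698423 102.49499129   2.32878695
  68.22473191   5.93573821]
scene plate 665 [-201.3   -4.4] [189.8  81.8] 1.8 36.0 [np.float64(-294.3), np.float64(-117.1)]
scene grip 86 [-210.9    2.7] [149.   20.3] 0.2 69.9 [np.float64(-284.8), np.float64(-138.0)]
scene nest 91 [-205.4    4.3] [ 32.4 158.6] 88.2 60.1 [np.float64(-282.1), np.float64(-126.5)]
scene bush 83 [-209.5    2.1] [151.2  21.1] 0.2 68.1 [np.float64(-284.8), np.float64(-136.0)]
side plate 585 [-209.5    1.6] [ 60.5 183.7] 89.9 35.8 [np.float64(-298.0), np.float64(-121.8)]
side grip 79 [-216.8    2.3] [144.5  18.9] 1.1 69.4 [np.float64(-287.5), np.float64(-145.7)]
side nest 63 [-210.    -0.8] [163.8  28.3] 2.9 59.9 [np.float64(-289.6), np.float64(-128.5)]
side bush 90 [-213.4    2.2] [152.2  19.8] 0.5 68.3 [np.float64(-289.0), np.float64(-138.4)]
wrist plate 7118 [-215.6    0.9] [ 60.1 160.9] 89.8 35.4 [np.float64(-295.3), np.float64(-138.0)]
wrist grip 1229 [-268.5    1.1] [19.3 35.1] 89.6 69.1 [np.float64(-285.2), np.float64(-251.4)]
wrist nest 526 [-219.5    1.6] [ 29.4 133.2] 89.3 59.7 [np.float64(-286.0), np.float64(-153.7)]
wrist bush 1298 [-268.4    1. ] [35.5 19.6] 0.6 68.9 [np.float64(-285.6), np.float64(-251.3)]
```

View pics/scene8.png

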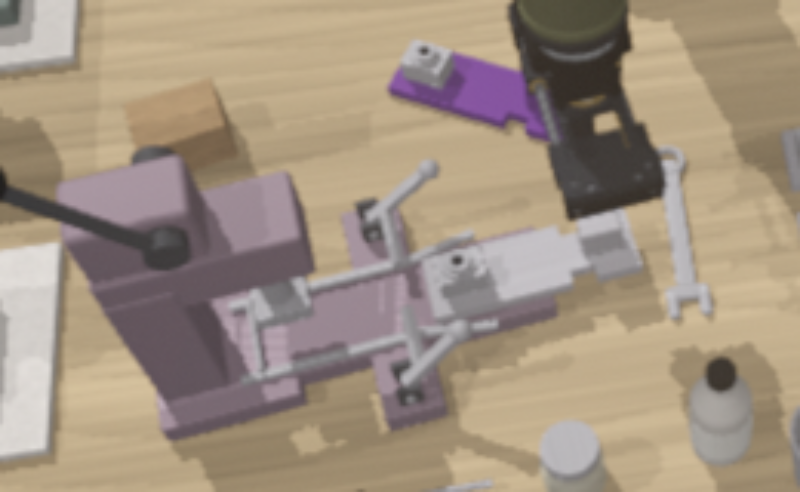

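View pics/wrist8.png

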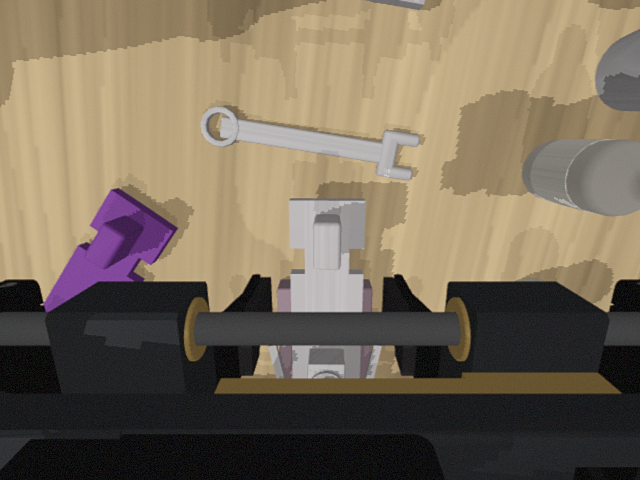

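>>> move_arm --pt "0 30 0 0 0 0" --pt "0 60 0 0 0 0" --pt "0 85 0 0 0 0" --pt "0 100 0 0 0 0" --pt "0 108 0 0 0 0" --pt "0 110.5 0 0 0 0" --pt "0 110.5 0 0 0 0" --claw 50

```text
time_s: 11.35
tool_pos: [0.5488, -0.0309, 0.0517]
tool_rot: [-90.0, 0.0, -82.8]
force: [-0.4, -0.1, 0.0]
grip_width: 0.0499
```

>>> move_arm --pt "0 0 0 0 0 0" --pt "0 0 0 0 0 0" --pt "0 0 0 0 0 0" --pt "0 0 0 0 0 0" --pt "0 0 0 0 0 0" --pt "0 0 0 0 0 0" --pt "0 0 0 0 0 0" --claw 10 --newtons 25

```text
time_s: 11.93
tool_pos: [0.5489, -0.031, 0.052]
tool_rot: [-90.0, -0.0, -82.8]
force: [-0.6, -0.2, 2.4]
grip_width: 0.0197
```

```bash
cat > st.py <<'E'
from h import *
U=np.array([.1253,-.9921]);N=np.array([.9921,.1253]);O=np.array([.581,-.298])
def st():
    o=env.get_obs(); p=o['tool_pos'][:2]-O
    print(o['time_s'],'press s,t',np.round([p@U*1000,p@N*1000],1),'z',round(o['tool_pos'][2],4),'rot',np.round(o['tool_rot'],2),'F',np.round(o['force'],1),'T',np.round(o['wrist_torque'],2),'w',round(o['grip_width'],4))
E
python3 -c "
from st import *
st()"
```

```text
11.9333 press s,t [-268.9    1.6] z 0.052 rot [-8.998e+01 -1.000e-02 -8.280e+01] F [-0.6 -0.2  2.4] T [-0.01  0.12 -0.04] w 0.0197
```

>>> move_arm --pt "6 0 0 0 0 0" --pt "14 0 0 0 0 0" --pt "22 0 0 0 0 0" --pt "30 0 -0.5 0 0 0" --pt "38 0 -0.5 0 0 0" --pt "46 0 -1 0 0 0" --pt "54 0 -1 0 0 0" --pt "60 0 -1 0 0 0" --pt "64 0 -1 0 0 0" --pt "64 0 -1 0 0 0"

```text
time_s: 12.77
tool_pos: [0.5562, -0.0966, 0.0521]
tool_rot: [-90.0, -0.1, -82.9]
force: [0.1, 1.9, 5.2]
grip_width: 0.0202
```

Run:
```python
from st import *
st()
for c in ['scene','side','wrist']:
    im,d=read_camera(c); ci=camera_info(c);P=cloud(d,ci); save(c+'9',im if c=='wrist' else cv2.resize(im[200:330,90:290] if c=='scene' else im[80:230,270:420],(800,520) if c=='scene' else (600,600),interpolation=cv2.INTER_CUBIC))
```

```text
12.7667 press s,t [-202.9    0.6] z 0.0521 rot [-8.995e+01 -6.000e-02 -8.290e+01] F [0.1 1.9 5.2] T [ 0.33 -0.    0.01] w 0.0202
```

View pics/scene9.png

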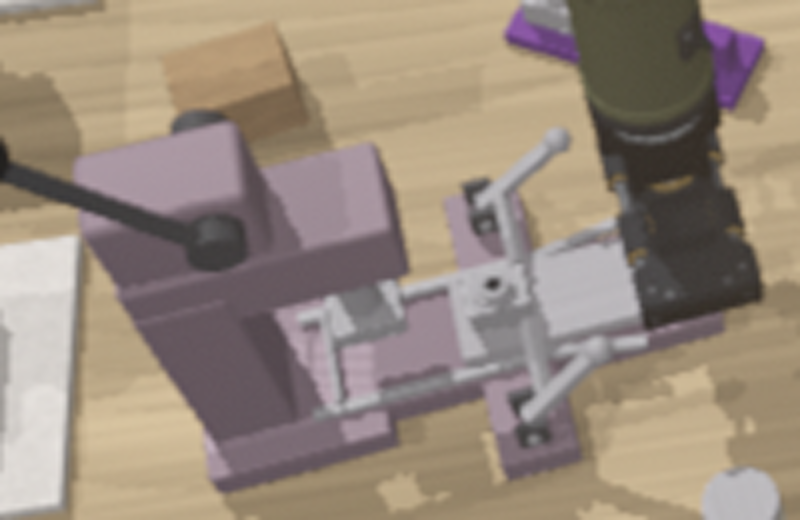

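View pics/wrist9.png

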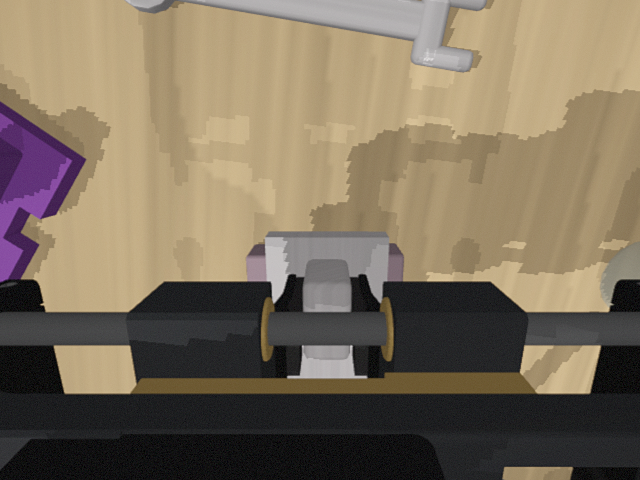

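View pics/side9.png

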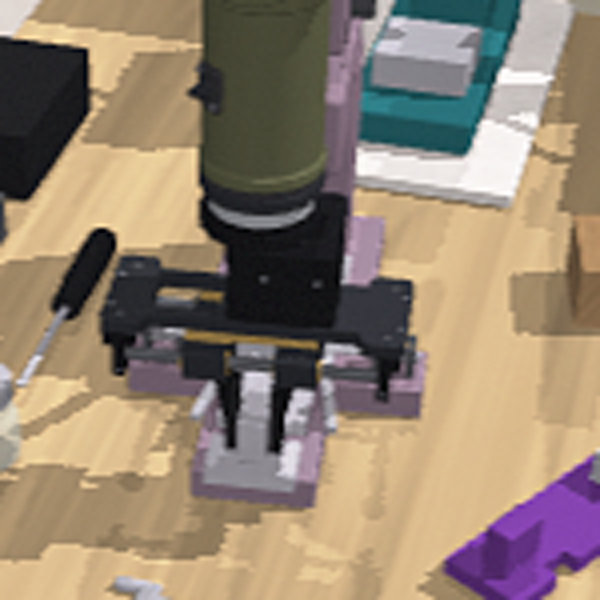

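>>> move_arm --pt "5 -0.5 0 0 0 0" --pt "11 -0.5 0 0 0 0" --pt "17 -0.5 0 0 0 0" --pt "23 -0.5 0 0 0 0" --pt "29 -0.5 0 0 0 0" --pt "35 -0.5 0 0 0 0" --pt "38 -0.5 0 0 0 0" --pt "38 -0.5 0 0 0 0"

```text
time_s: 13.58
tool_pos: [0.5605, -0.1342, 0.0521]
tool_rot: [-90.0, -0.1, -82.9]
force: [0.4, -1.3, 2.6]
grip_width: 0.0199
```

Run:
```python
from st import *
st()
im,d=read_camera('scene'); save('scene10',cv2.resize(im[200:330,90:290],(800,520),interpolation=cv2.INTER_CUBIC))
```

```text
13.5833 press s,t [-165.1    0.2] z 0.0521 rot [-9.000e+01 -8.000e-02 -8.289e+01] F [ 0.4 -1.3  2.6] T [-0.03 -0.05  0.01] w 0.0199
```

View pics/scene10.png

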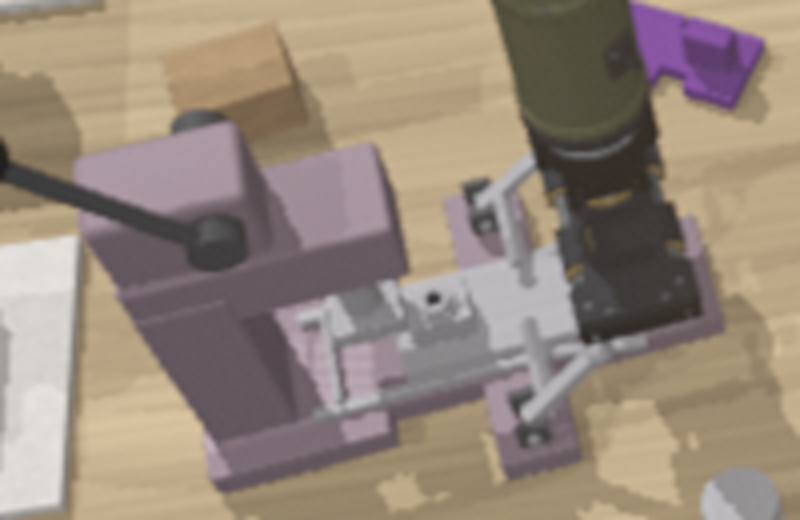

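The carrier is straight in the guides, with the nest at (437,305) just before the punch. Continuing slowly.

>>> move_arm --pt "3 0 0 0 0 0" --pt "6 0 0 0 0 0" --pt "10 0 0 0 0 0" --pt "14 0 0 0 0 0" --pt "18 0 0 0 0 0" --pt "22 0 0 0 0 0" --pt "26 0 0 0 0 0" --pt "30 0 0 0 0 0" --pt "34 0 0 0 0 0" --pt "37 0 0 0 0 0" --pt "39 0 0 0 0 0" --pt "39 0 0 0 0 0"

```text
time_s: 14.63
tool_pos: [0.5654, -0.172, 0.0521]
tool_rot: [-90.0, -0.0, -82.8]
force: [0.2, 1.6, 1.7]
grip_width: 0.0201
```

```bash
python3 -c "
from st import *
st()"
```

```text
14.6333 press s,t [-126.9    0.3] z 0.0521 rot [-9.000e+01 -5.000e-02 -8.284e+01] F [0.2 1.6 1.7] T [ 0.25 -0.02  0.03] w 0.0201
```

>>> move_arm --pt "1 0 0 0 0 0" --pt "2 0 0 0 0 0" --pt "3 0 0 0 0 0" --pt "4 0 0 0 0 0" --pt "4.5 0 0 0 0 0" --pt "4.5 0 0 0 0 0"

```text
time_s: 15.13
tool_pos: [0.5659, -0.1748, 0.0521]
tool_rot: [-90.0, 0.0, -82.8]
force: [-0.6, 3.5, 2.8]
grip_width: 0.0197
```

```bash
python3 -c "
from st import *
st()"
```

```text
15.1333 press s,t [-124.1    0.5] z 0.0521 rot [-9.001e+01  4.000e-02 -8.277e+01] F [-0.6  3.5  2.8] T [0.91 0.17 0.  ] w 0.0197
```

>>> move_arm --pt "1 0 0 0 0 0" --pt "2 0 0 0 0 0" --pt "3 0 0 0 0 0" --pt "3 0 0 0 0 0"

```text
time_s: 15.47
tool_pos: [0.5659, -0.1749, 0.0521]
tool_rot: [-90.1, 0.3, -82.7]
force: [-3.7, 9.6, 6.3]
grip_width: 0.0202
```

```bash
python3 -c "
from st import *
st()
for c in ['scene','side','wrist']:
    im,d=read_camera(c); ci=camera_info(c);P=cloud(d,ci)
    save(c+'11',im if c=='wrist' else cv2.resize(im[200:330,90:290] if c=='scene' else im[80:230,270:420],(800,520) if c=='scene' else (600,600),interpolation=cv2.INTER_CUBIC))
    s=(P[...,:2]-O)@U*1000; t=(P[...,:2]-O)@N*1000; Z=P[...,2]*1000
    m=(d>0)&(abs(Z-35.5)<2.5)&(abs(t)<29)&(s>-170)&(s<60)
    print(c,m.sum(),np.percentile(s[m],[0,1,99,100]).round(1) if m.sum() else '')
"
```

```text
15.4667 press s,t [-124.     0.5] z 0.0521 rot [-90.08   0.25 -82.7 ] F [-3.7  9.6  6.3] T [ 1.9   0.54 -0.12] w 0.0202
scene 422 [-82.3 -77.3  58.2  58.7]
side 207 [-156.2 -155.6   -1.8    3.3]
wrist 5701 [-151.6 -151.3  -73.   -72. ]
```

View pics/scene11.png

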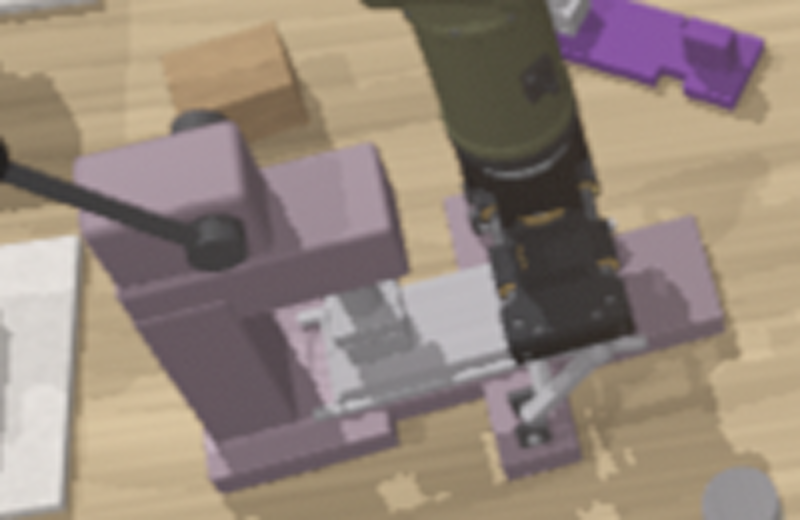

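View pics/wrist11.png

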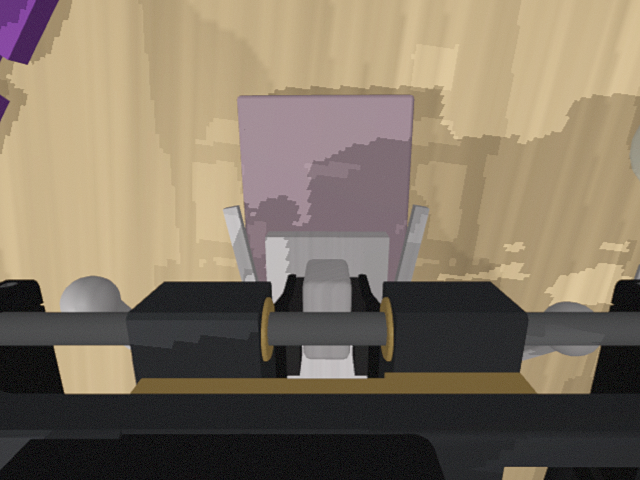

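View pics/side11.png

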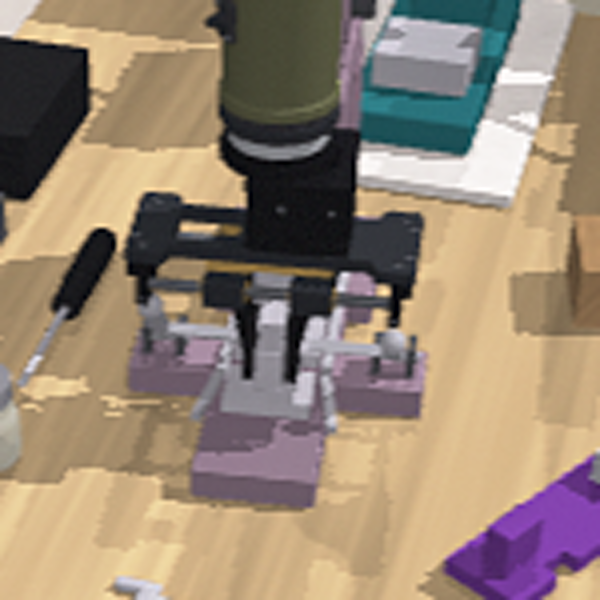

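Run:
```python
from st import *
im,d=read_camera('wrist'); ci=camera_info('wrist');P=cloud(d,ci)
s=(P[...,:2]-O)@U*1000; t=(P[...,:2]-O)@N*1000; Z=P[...,2]*1000; v,u=np.mgrid[0:480,0:640]
m=(d>0)&(abs(Z-23.5)<2)&(abs(t)<42)&(s<-160); print('mouth',np.percentile(s[m],[0,.5,1,2]),'t',np.percentile(t[m],[1,99]))
m=(d>0)&(abs(Z-35.5)<2)&(abs(t)<35)&(s<-130); print('tail',np.percentile(s[m],[0,.5,1,2]),'t',np.percentile(t[m],[1,99]))
for n,b in [('right',(60,125,275,312)),('left',(535,600,300,355))]:
    mm=(u>=b[0])&(u<b[1])&(v>=b[2])&(v<b[3])&(d>0)&(Z>60)&(Z<110)
    q=np.c_[s[mm],t[mm],Z[mm]]; print(n,len(q))
    if len(q)>50:
        print(q.min(0),q.max(0))
        A=np.c_[2*q,np.ones(len(q))]; x=np.linalg.lstsq(A,(q**2).sum(1),rcond=None)[0]; print(x[:3],np.sqrt(x[3]+x[:3]@x[:3]))
```

```text
mouth [-217.23225539 -216.57418222 -216.15303355 -215.63923778] t [-41.0722978   39.94590614]
tail [-151.66318593 -151.36184555 -151.29546489 -151.20900807] t [-29.56298034  29.47649119]
right 1908
[-151.00823441  -89.3106097    77.14967576] [-133.16548626  -72.89325039   97.35715141]
[-141.01755325  -82.69724759   86.75750785] 9.592258855572275
left 865
[-144.95024282   74.36811778   77.04958305] [-114.29547419   86.53727877  104.44997757]
[-132.30700237   86.0018005    88.7711501 ] 14.689836397032403
```

Home: the tail lies 65.4 mm inside the mouth, which puts the nest at x≈+0.4 mm. Lateral offset is under 1 mm and the cams are still up. Next I release and rise.

>>> move_arm --pt "-2 0 0 0 0 0" --pt "-3 0 0 0 0 0" --pt "-3 0 0 0 0 0" --pt "-3 0 0 0 0 0" --pt "-3 0 0 0 0 0" --claw 40

```text
time_s: 16.08
tool_pos: [0.5659, -0.1765, 0.0521]
tool_rot: [-90.0, -0.1, -82.9]
force: [-0.5, -0.1, 0.1]
grip_width: 0.0387
```

>>> move_arm --pt "-3 -15 0 0 0 0" --pt "-3 -45 0 0 0 0" --pt "-5 -80 0 0 0 0" --pt "-30 -95 0 0 0 0" --pt "-60 -95 0 0 0 0" --pt "-80 -95 0 0 0 0" --pt "-80 -95 0 0 0 0" --claw 0

```text
time_s: 16.67
tool_pos: [0.5562, -0.0906, 0.1479]
tool_rot: [-89.9, 0.1, -82.4]
force: [-0.4, 0.9, 0.5]
grip_width: 0.0034
```

Run:
```python
from st import *
st()
for c in ['scene','side','wrist']:
    im,d=read_camera(c); ci=camera_info(c);P=cloud(d,ci)
    save(c+'12',im if c=='wrist' else cv2.resize(im[200:330,90:290] if c=='scene' else im[80:230,270:420],(800,520) if c=='scene' else (600,600),interpolation=cv2.INTER_CUBIC))
    s=(P[...,:2]-O)@U*1000; t=(P[...,:2]-O)@N*1000; Z=P[...,2]*1000
    for z0,sm in [(70,(-150,-95)),(36,(-165,-60))]:
        m=(d>0)&(abs(Z-z0)<2.5)&(abs(t)<29)&(s>sm[0])&(s<sm[1])
        if m.sum()>10: r=cv2.minAreaRect(np.c_[s[m],t[m]].astype(np.float32)); print(c,z0,m.sum(),np.round(r[0],1),np.round(r[1],1),np.percentile(s[m],[1,99]).round(1))
    for n,sg in [('L',1),('R',-1)]:
        m=(d>0)&(abs(t-sg*82)<14)&(s>-165)&(s<-115)&(Z>65)&(Z<108)
        print(c,n,m.sum(),(s[m].min().round(1),Z[m].max().round(1),t[m].mean().round(1)) if m.sum() else '')
```

```text
16.6667 press s,t [-208.9    1.4] z 0.1479 rot [-89.92   0.12 -82.43] F [-0.4  0.9  0.5] T [ 0.06 -0.04  0.01] w 0.0034
scene 70 76 [-123.5    2.4] [21.  35.6] [-140.9 -106.4]
scene 36 305 [-105.6    0.2] [57.3 90.7] [-150.3  -60.6]
scene L 79 (np.float64(-144.1), np.float64(104.7), np.float64(84.7))
scene R 75 (np.float64(-149.1), np.float64(101.4), np.float64(-79.4))
side 70 40 [-125.8   -2.2] [19.1 33.8] [-142.6 -109.4]
side 36 197 [-108.6    0.7] [95.7 57.1] [-155.   -61.2]
side L 44 (np.float64(-148.5), np.float64(105.5), np.float64(81.1))
side R 36 (np.float64(-154.4), np.float64(98.4), np.float64(-81.7))
wrist 70 161 [-116.6   -3.3] [27.5 15.7] [-131.4 -104.3]
wrist 36 37 [-113.3    5.6] [24.4 70.9] [-150.   -79.9]
wrist L 0 
wrist R 0
```

View pics/scene12.png

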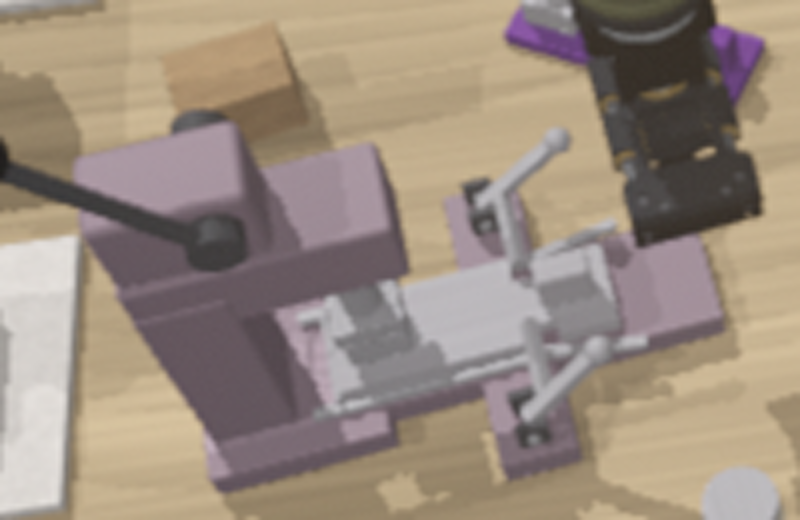

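View pics/wrist12.png

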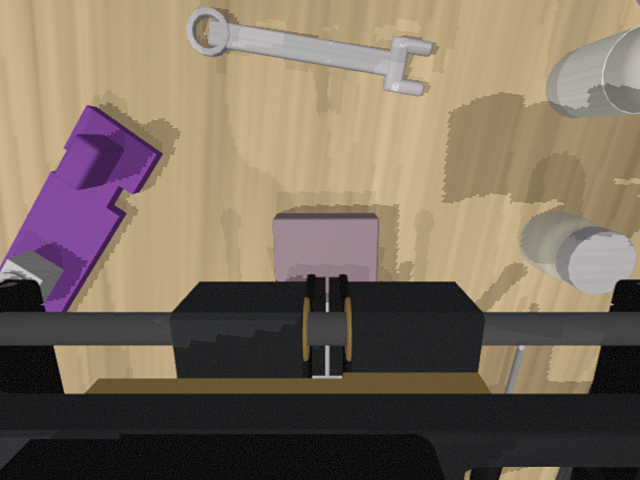

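Home and released. The left knob is at joint≈0 and the right at ≈0.14. Next I move the closed fingers above the right ball.

>>> move_arm --pt "15 0 -25 0 0 0" --pt "35 0 -55 0 0 0" --pt "55 0 -75 0 0 0" --pt "66 5 -83 0 0 0" --pt "66 20 -83 0 0 0" --pt "66 25 -83 0 0 0" --pt "66 25 -83 0 0 0" --claw 0

```text
time_s: 17.4
tool_pos: [0.4806, -0.1728, 0.1206]
tool_rot: [-90.2, 0.1, -82.9]
force: [-0.3, -0.6, 0.8]
grip_width: 0.0004
```

Run:
```python
from st import *
st()
im,d=read_camera('scene'); save('scene13',cv2.resize(im[200:330,90:290],(800,520),interpolation=cv2.INTER_CUBIC))
im,d=read_camera('side'); save('side13',cv2.resize(im[80:230,270:420],(600,600),interpolation=cv2.INTER_CUBIC))
```

```text
17.4 press s,t [-136.8  -84. ] z 0.1206 rot [-9.016e+01  7.000e-02 -8.292e+01] F [-0.3 -0.6  0.8] T [-0.04 -0.02 -0.02] w 0.0004
```

View pics/side13.png

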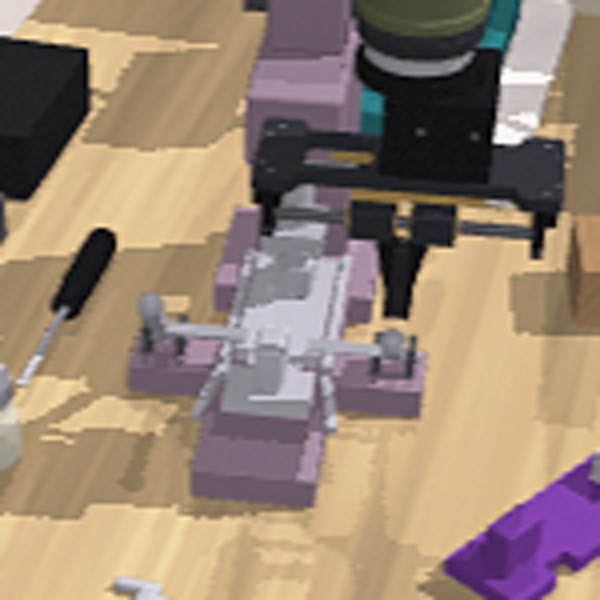

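>>> move_arm --pt "-4 6 1 0 0 0" --pt "-5 13 1 0 0 0" --pt "-8 18 1 0 0 0" --pt "-11 23 1 0 0 0" --pt "-13 28 1 0 0 0" --pt "-16 34 1 0 0 0" --pt "-19 41 1 0 0 0" --pt "-21 48 1 0 0 0" --pt "-22 55 1 0 0 0" --pt "-23 60 1 0 0 0" --pt "-23 64 1 0 0 0" --pt "-23 67 1 0 0 0" --pt "-23 69 1 0 0 0" --pt "-23 70 1 0 0 0" --pt "-23 70 1 0 0 0"

```text
time_s: 18.75
tool_pos: [0.4799, -0.1491, 0.0543]
tool_rot: [-90.1, 0.0, -82.8]
force: [-6.4, 2.6, 17.4]
grip_width: 0.0003
```

Run:
```python
from st import *
st()
im,d=read_camera('scene'); save('scene14',cv2.resize(im[200:330,90:290],(800,520),interpolation=cv2.INTER_CUBIC))
im,d=read_camera('side'); save('side14',cv2.resize(im[80:230,270:420],(600,600),interpolation=cv2.INTER_CUBIC))
```

```text
18.75 press s,t [-160.4  -81.6] z 0.0543 rot [-9.005e+01  1.000e-02 -8.282e+01] F [-6.4  2.6 17.4] T [0.69 1.63 0.02] w 0.0003
```

View pics/side14.png

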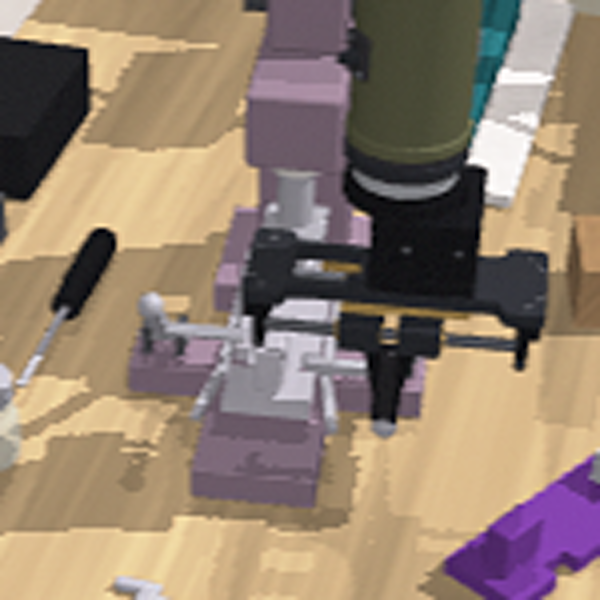

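The right arm is fully down: the ball centre is at z≈34 mm with 17 N against its limit. Now the left.

>>> move_arm --pt "0 -25 0 0 0 0" --pt "0 -60 0 0 0 0" --pt "0 -85 15 0 0 0" --pt "5 -88 50 0 0 0" --pt "10 -88 88 0 0 0" --pt "16 -88 125 0 0 0" --pt "22 -88 150 0 0 0" --pt "28 -88 163 0 0 0" --pt "28 -86 163.5 0 0 0" --pt "28 -84 163.5 0 0 0" --pt "28 -84 163.5 0 0 0"

```text
time_s: 19.77
tool_pos: [0.6443, -0.1564, 0.1351]
tool_rot: [-90.1, 0.0, -82.8]
force: [-0.7, -0.6, -0.1]
grip_width: 0.0005
```

Run:
```python
from st import *
st()
for c in ['scene','side']:
    im,d=read_camera(c); ci=camera_info(c);P=cloud(d,ci)
    save(c+'15',cv2.resize(im[200:330,90:290] if c=='scene' else im[80:230,270:420],(800,520) if c=='scene' else (600,600),interpolation=cv2.INTER_CUBIC))
    s=(P[...,:2]-O)@U*1000; t=(P[...,:2]-O)@N*1000; Z=P[...,2]*1000
    m=(d>0)&(abs(t+82)<12)&(s>-185)&(s<-115)&(Z>27)&(Z<108); print(c,'R',m.sum(),s[m].min(),Z[m].max())
    m=(d>0)&(abs(Z-70)<2.5)&(abs(t)<29)&(s>-150)&(s<-95); print('grip',m.sum(),s[m].min(),s[m].max())
```

```text
19.7667 press s,t [-132.5   80.5] z 0.1351 rot [-9.013e+01  3.000e-02 -8.283e+01] F [-0.7 -0.6 -0.1] T [-0.04 -0.01  0.  ] w 0.0005Traceback (most recent call last):
  File "<stdin>", line 7, in <module>
    return umr_minimum(a, axis, None, out, keepdims, initial, where)
ValueError: zero-size array to reduction operation minimum which has no identity
```

Run:
```python
from st import *
im,d=read_camera('side'); save('side15',cv2.resize(im[80:230,270:420],(600,600),interpolation=cv2.INTER_CUBIC))
```

```text
(no output)
```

View pics/side15.png

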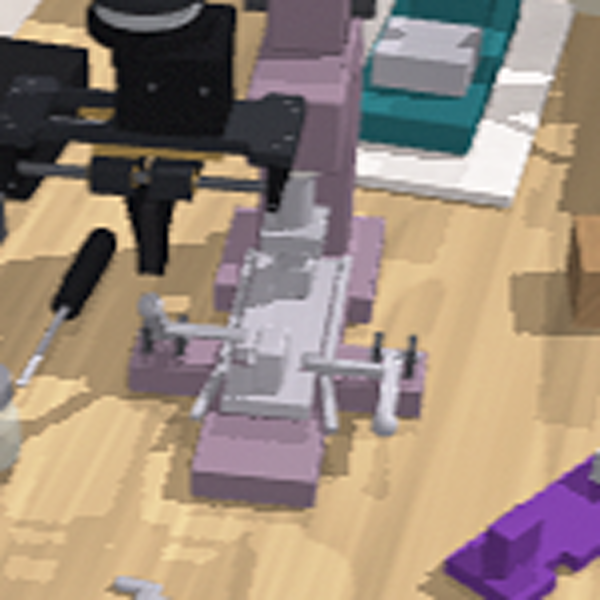

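>>> move_arm --pt "-2 12 1.5 0 0 0" --pt "-3 20 1.5 0 0 0" --pt "-6 25 1.5 0 0 0" --pt "-10 30 1.5 0 0 0" --pt "-13 36 1.5 0 0 0" --pt "-17 42 1.5 0 0 0" --pt "-20 48 1.5 0 0 0" --pt "-23 55 1.5 0 0 0" --pt "-25 62 1.5 0 0 0" --pt "-26.5 68 1.5 0 0 0" --pt "-27.5 74 1.5 0 0 0" --pt "-27.5 79 1.5 0 0 0" --pt "-27.5 82 1.5 0 0 0" --pt "-27.5 84 1.5 0 0 0" --pt "-27.5 84.5 1.5 0 0 0" --pt "-27.5 84.5 1.5 0 0 0"

```text
time_s: 21.2
tool_pos: [0.6438, -0.1289, 0.0544]
tool_rot: [-90.0, -0.0, -82.8]
force: [-6.4, 1.3, 14.0]
grip_width: 0.0004
```

```bash
python3 -c "
from st import *
st()"
```

```text
21.2 press s,t [-159.9   83.4] z 0.0544 rot [-9.001e+01 -1.000e-02 -8.282e+01] F [-6.4  1.3 14. ] T [ 0.5   1.55 -0.01] w 0.0004
```

Left ball fully down as well. Now I rise clear, back away and check.

>>> move_arm --pt "0 -20 0 0 0 0" --pt "0 -55 0 0 0 0" --pt "0 -95 0 0 0 0" --pt "-10 -130 0 0 0 0" --pt "-30 -150 0 0 0 0" --pt "-60 -160 -20 0 0 0" --pt "-90 -160 -40 0 0 0" --pt "-120 -160 -60 0 0 0" --pt "-150 -160 -70 0 0 0" --pt "-150 -160 -70 0 0 0" --pt "-150 -160 -70 0 0 0"

```text
time_s: 22.12
tool_pos: [0.5551, 0.0128, 0.2121]
tool_rot: [-89.9, -0.0, -82.6]
force: [0.4, 0.1, -0.3]
grip_width: 0.0006
```

Run:
```python
from st import *
st()
for c in ['scene','side']:
    im,d=read_camera(c); ci=camera_info(c);P=cloud(d,ci)
    save(c+'16',cv2.resize(im[200:330,90:290] if c=='scene' else im[80:230,270:420],(800,520) if c=='scene' else (600,600),interpolation=cv2.INTER_CUBIC))
    s=(P[...,:2]-O)@U*1000; t=(P[...,:2]-O)@N*1000; Z=P[...,2]*1000
    for k in (-82,82):
        m=(d>0)&(abs(t-k)<12)&(s>-185)&(s<-145)&(Z>30)&(Z<108); print(c,k,m.sum(),(s[m].min(),Z[m].max()) if m.sum() else '')
    m=(d>0)&(abs(Z-70)<2.5)&(abs(t)<29)&(s>-150)&(s<-95); print('grip',m.sum(),(s[m].min(),s[m].max(),t[m].min(),t[m].max()) if m.sum() else '')
    save(c+'16full',im)
```

```text
22.1167 press s,t [-311.6   13.3] z 0.2121 rot [-8.994e+01 -4.000e-02 -8.260e+01] F [ 0.4  0.1 -0.3] T [-0.03 -0.06  0.02] w 0.0006
scene -82 49 (np.float64(-170.6054323344504), np.float64(46.57190267134004))
scene 82 59 (np.float64(-170.1174195564876), np.float64(48.470538076775576))
grip 74 (np.float64(-141.33634313300757), np.float64(-106.16546704834475), np.float64(-8.645611997153539), np.float64(12.189922556937782))
side -82 42 (np.float64(-174.42429367947864), np.float64(46.875620335569536))
side 82 41 (np.float64(-174.16856245112584), np.float64(44.932004139719176))
grip 47 (np.float64(-145.74737875710878), np.float64(-109.34898470642918), np.float64(-9.297359770110827), np.float64(10.274565179272379))
```

View pics/scene16.png

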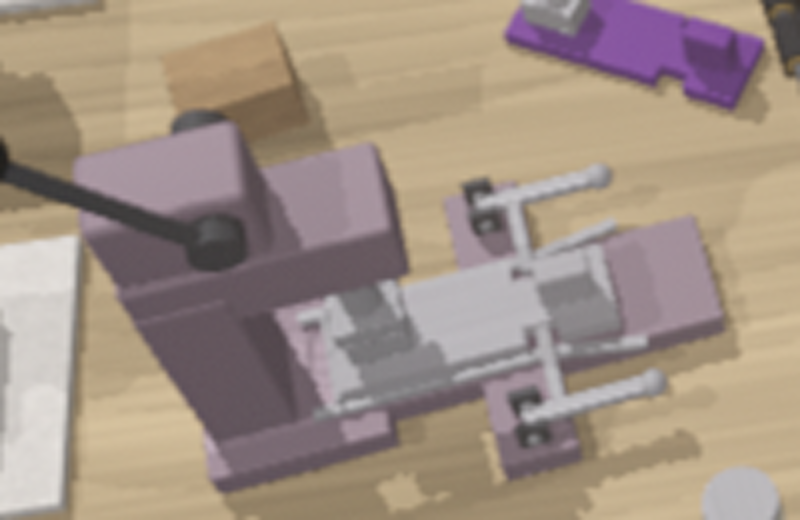

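View pics/side16full.png

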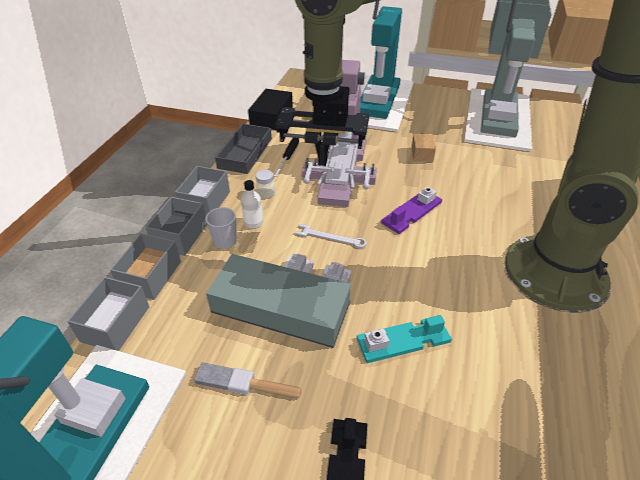

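Both arms lie level, at scene crop (600,178) and (652,383). Their fingers sit in the notches, the carrier is home, and the other carriers and bystanders look unmoved. I'm handing in.

```bash
python3 -c "
from h import *
print(job.sign_off())"
```

```text
the job is handed in; nothing more can be done
None
```

The bush carrier is fully home under the punch with both cam arms locked down, and I handed the job in at about 22 s of the 61 s allowed. No verdict is reported on hand-in.

**What I did**
1. I gripped the nest lengthwise, because a grip across it would have hit the oil bottle. I then drew the carrier out level, laid it flat at the mouth and let go.
2. I took it again by the tail grip and slid it in until it stopped dead on the stop, with a push of about 10 N.
3. I pushed the right cam ball down, then the left.

**Last checks**
- **Carrier position:** before the cams were closed, the tail lay 65.4 mm inside the mouth, which puts the nest about 0.4 mm past the ram axis. Sideways it was within about 1 mm. After the cams were down I only re-checked the tail grip from the scene and side cameras, and it had not shifted.
- **Cam arms:** both are level, with the ball tops at 45–48 mm, against 44 mm for a fully lowered arm.
- **Everything else:** the other two carriers and the bystanders I could see look unmoved by eye; I did not re-measure them. The tool is clear, with about 0.5 N on it, which is sensor noise.

**Disagreements**
- The side camera put the tail and grip 3–4 mm nearer the mouth than the scene and wrist cameras did. I trusted the wrist camera's tail-to-mouth distance, because both ends come from one picture.
- The tool's own position put the grip about 2 mm short of home, within the uncertainty of where I gripped it.

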